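Unlock the tin case, pack the clay owls, lock it again

ROBOT

A 6-joint arm with a two-finger parallel gripper is mounted at the origin on the work surface. World frame = base frame: x ahead of the robot, y to its left, z up, the work surface at z = 0. Lengths are in m, angles in rad, forces in N, time in s.
With the tool pointing down it reaches from about 0.3 to 0.85 m from the base axis. Payload 4.2 kg.
Tool frame: the origin (TCP) lies midway between the tips of the shut fingers; the grasp point (between the pads) lies 19 mm behind it (ctrl.pinch_z is the distance from the TCP to the grasp point, in m); z points along the fingers, y is the line along which they close (so a half turn about z gives the same grasp; the last joint's range is limited). The gripper opens to 91 mm and grips with 3 to 60 N. Pads are 32 mm wide; open, the fingers measure 118 mm over their backs; the gripper's body (76 mm by 178 mm) begins 60 mm behind the grasp point.
Start: joints at [1.243, 0.32, 1.565, -0, 1.257, -0.02], TCP at [0.174, 0.548, 0.214] pointing down, gripper open.
Joint ranges: [-3.11, 3.11], [-0.84, 2.01], [0.21, 2.61], [-1.34, 4.49], [0.05, 2.63], [-2.56, 2.56]. Speed limits (rad/s): [2.57, 2.57, 3.14, 3.14, 3.14, 3.14].

INTERFACE

Orientations are given as a unit quaternion [w, x, y, z].
In Python, from workcell import telemetry, vision, job, spotter, ctrl gives the robot as it stands. The module is installed in compiled form; this text tells all that it offers.
- The arm moves only by the shell command python3 -m crank 'ROWS' [FORCE]. ROWS is JSON, a list that holds one entry, the list of rows, each a list of 7 numbers: the shift along the world's x, y, z in mm, then the turn, a rotation vector about the world's x, y, z in rad, then the closure, from 0 (fully open) to 1 (shut). A call has 1 to 5 rows; each row is the pose to reach, as a shift and turn from the pose commanded when the call began; what a row does not reach only later rows make up. A row lasts 1/8 s, in which the tool goes at most 62.5 mm and 10.7 degrees, less where a joint would pass 70% of its speed; a pose out of reach is approached as far as the arm can. A call with a gripper value outside its range is refused whole. The fingers move at their own pace and stop on an object; FORCE is the grip in N (left out, the last holds). Time passes only in rows, so rows that repeat a pose let the fingers close. It gives the time, the measured TCP pose, the force, the opening and the grip force at its end, in the units of the state.
- telemetry.observe(): the state, without advancing time (a new reading comes with each control period).
- vision.grab_frame(name): name is "side" or "top"; returns the picture (480x640x3 uint8, red, green, blue); there is no depth.
- vision.camera_model(name): a dict with "fx", "fy", "cx", "cy" (pixels), "dist" ([k1, k2, p1, p2, k3] as OpenCV has them; the pictures are not rectified), "view" (4x4, takes a point from world to camera coordinates). Camera axes: x right, y down, z forward; pixel columns grow to the right and rows downward; lengths in m; the calibration is good to about 2 mm. A picture is of the moment at which its call begins. camera_model takes no time and is no camera call.
- job.finish_job(): hands the job in; it is judged then, once.
Trained networks look in the newest picture that a camera, given by its name, has taken for a name from the list of things; names that differ only in an ending like _2 or _b are one class to them, and where a whole thing is asked for, a point or a joint stands for the part that bears it (a point fixed in the world has none). Each returns a list of dicts, best first, with "score" (0 to 1); they miss things now and then, are a little off and sometimes report something else, mostly with a low value. They report only what shows in the picture. A call takes as long as a camera call. They do not tell look-alikes from the thing itself.
- spotter.find_in(camera, label): "centre" ([x, y, z] in m, in world coordinates, good to about 4 mm: the middle of the surface that is visible of it).
The state is a dict: "time_s": time; "qpos": joint angles; "qvel": joint speeds; "joint_efforts": joint torques, N m; "eef_pos": TCP position; "tcp_rot": TCP orientation; "contact_force": force on the tool from outside, world axes, zero at the start; "ft_torque": the same for the moment, N m; "opening": finger opening in m; "finger_force": force on a finger pad.
Only numpy, scipy, OpenCV 4.12 (cv2) and the standard library are available. Lean on these libraries where they do the work, as an engineer would, in place of code of your own. Each camera call takes 0.05 s, during which the arm holds its last target. There are 200 camera calls.

TASK

Open the tin case's lock: turn its three dials until the white pointers stand at mark 2 on the left dial, 5 on the middle one and 3 on the right one (counted clockwise from the long mark, which is 0), push the spring plunger right down to its stop and let go, then swing the lid up past upright so that it stays leaning back. Stand every clay owl upright on the floor of the compartment, shut the lid fully, and lock the case by turning only the left dial back to its long mark; leave the other two dials on their marks and the other things on the table where they are.

Things in the scene. Friction and masses are not known exactly. Their poses are not given: they have to be found in the camera images.
- case: fixed tin case 260 (x) x 360 (y) mm; origin at the centre of its underside, x away from the robot, y left. Near part (x -130 to -20): lock deck 50 mm high. Far part: compartment, walls 4 mm thick, rim 85 high, inside x -16 to 126, y -176 to 176, floor 4 mm above the table, under a lid hinged on the line x 130, z 86 along y.
- dial_left (a joint): left dial (seen from the robot), axis at case x -77, y 135; value: clockwise pointer angle from mark 0 in rad (mark n is n x 0.785); stops at -0.3 and 5.8, light friction (0.04 N m), stays where left. Eight black marks ring it on the deck, 45 degrees apart; the long one, on the side away from the robot (case +x), is 0, the others count 1 to 7 clockwise from above.
- dial_middle (a joint): middle dial, axis at case x -77, y 42; built and read like the left one
- dial_right (a joint): right dial, axis at case x -77, y -51; built and read like the left one
- dial_left_top (a point): left dial, a 60 mm disc 10 mm high with an upright grip bar across its centre (52 long, 12 thick, from 10 to 38 mm above the deck), one end marked by a white pointer line. This point: on its axis, at the bar's top, 88 mm above the table; its x axis points along the bar to the pointer end.
- dial_middle_top (a point): same point of the middle dial
- dial_right_top (a point): same point of the right dial
- plunger (a joint): spring plunger, a brass mushroom head 36 mm wide at the right end of the lock deck (case x -77, y -140); value is how far it is pressed, 0 to its stop at 0.015 m; takes 3 N to start and 7 N at the stop, and springs back
- plunger_top (a point): centre of the top of the plunger head, 86 mm above the table when up; moves with it
- lid (a joint): flat tin lid of the compartment, 158 x 364 x 6 mm, hinged along its far edge: 0 shut, 1.57 upright, 2.0 leaning back at its stop; a stiff hinge (0.22 N m) keeps it at any angle
- lid_handle (a point): centre of the lid's handle, a brass bar 40 mm long and 16 mm thick parallel to the hinge (along case y) on a single thin post in its middle, 28 mm (axis) above the lid's top face. Shut: 135 mm in front of the hinge line and 34 mm above it. Pinched by its two ends it can turn between the fingers while the lid swings, so the tool can stay upright
- owl0: one of the small terracotta owls to pack (two to four are there; an absent one reads None): round foot 62 mm wide and 10 high, round body 48 wide from 10 to 52 mm high, head and ears to 75 mm; 140 g give or take; origin at the centre of its underside, z up
- owl1: an owl like owl0
- owl2: an owl like owl0
- owl3: an owl like owl0
- couple: bystander: clay bride-and-groom figurine on a wooden base 70 x 120 mm, 118 high; origin at the centre of its underside
- armadillo: bystander: red terracotta armadillo, about 150 long, 50 high; origin at the centre of its underside
- handbell: bystander: brass hand bell, 56 wide, 90 high, standing; origin at the centre of its underside
- brush_rest: bystander: carved walnut brush rest 50 x 150 mm, 26 high, with two brushes on it; origin at the centre of its underside
- paint_jar: bystander: glass paint jar 52 wide, 65 high; origin at the centre of its underside
- glaze_bowl: bystander: blue ceramic bowl 90 wide, 35 high; origin at the centre of its underside
There are look-alikes about, which are no part of the job. What is shaped like the owl0 but green or turquoise is not meant. Leave any purple or red look-alike of the owl1 alone.

How it is judged:
On the way, in this order (a step that is already met when the one before it is completed fails the run):
1. the three dials stand at 2, 5 and 3 (value of joint dial_left between 1.351 and 1.791 rad and value of joint dial_middle between 3.707 and 4.147 rad and value of joint dial_right between 2.136 and 2.576 rad), for 0.2 s.
2. with the code set, the plunger is pressed to its stop (all of step 1 and value of joint plunger above 0.0125 m), for 0.1 s.
3. the plunger is let go, and with the code still set the lid is swung open past upright (all of step 1 and value of joint plunger below 0.004 m and value of joint lid above 1.62 rad), for 0.3 s.
4. with the lid open, every owl stands upright in the compartment (x of owl0 in the frame of case between -0.01 and 0.12 m and y of owl0 in the frame of case between -0.17 and 0.17 m and z of owl0 in the frame of case between -0.005 and 0.014 m and angle between each of owl0, owl1, owl2, owl3's own z axis and vertical below 0.25 rad and x of owl1 in the frame of case between -0.01 and 0.12 m and y of owl1 in the frame of case between -0.17 and 0.17 m and z of owl1 in the frame of case between -0.005 and 0.014 m and x of owl2 in the frame of case between -0.01 and 0.12 m and y of owl2 in the frame of case between -0.17 and 0.17 m and z of owl2 in the frame of case between -0.005 and 0.014 m and x of owl3 in the frame of case between -0.01 and 0.12 m and y of owl3 in the frame of case between -0.17 and 0.17 m and z of owl3 in the frame of case between -0.005 and 0.014 m and value of joint lid above 1 rad), for 0.3 s.
5. the lid is shut over the owls (x of owl0 in the frame of case between -0.01 and 0.12 m and y of owl0 in the frame of case between -0.17 and 0.17 m and z of owl0 in the frame of case between -0.005 and 0.014 m and angle between each of owl0, owl1, owl2, owl3's own z axis and vertical below 0.25 rad and x of owl1 in the frame of case between -0.01 and 0.12 m and y of owl1 in the frame of case between -0.17 and 0.17 m and z of owl1 in the frame of case between -0.005 and 0.014 m and x of owl2 in the frame of case between -0.01 and 0.12 m and y of owl2 in the frame of case between -0.17 and 0.17 m and z of owl2 in the frame of case between -0.005 and 0.014 m and x of owl3 in the frame of case between -0.01 and 0.12 m and y of owl3 in the frame of case between -0.17 and 0.17 m and z of owl3 in the frame of case between -0.005 and 0.014 m and value of joint lid below 0.05 rad), for 0.2 s.
At the end, for the whole second after the job is handed in: every owl stands upright (within 14 degrees) and at rest on the floor inside the case, the lid is shut (below 0.05 rad), the left dial points at mark 0 and the middle and right dials still at marks 5 and 3 (within about 12 degrees), and the plunger is up (all of step 5 and value of joint dial_left between -0.22 and 0.22 rad and value of joint dial_middle between 3.677 and 4.177 rad and value of joint dial_right between 2.106 and 2.606 rad and value of joint plunger below 0.004 m and linear speed of each of owl0, owl1, owl2, owl3 below 0.02 m/s); the robot touches nothing.
It fails at once if a bystander is pushed more than 5 cm or knocked over (distance of any of couple, armadillo, handbell, brush_rest, paint_jar, glaze_bowl from where it was at the start of the episode above 0.05 m or angle between any of couple, armadillo, handbell, brush_rest, paint_jar, glaze_bowl's own z axis and vertical above 0.5 rad).
Of owl0, owl1, owl2, owl3 only 2 to 4 are there at a start; the rules pass over those that are not, and their reading is None.
At some moment in a run one of owl0, owl1, owl2, owl3 may be knocked a few centimetres aside while the robot is not near it.
It also fails if it takes over 210 s, if anything falls off the work surface, if the arm or the gripper's body presses on something with over 40 N, if the wrist force passes 120 N, or if a joint passes its speed limit or range.

## Working session

There is one attempt and no reset: what is moved stays moved. The work goes in short steps, Python scripts to look and compute and a shell command to move; the robot and the scene stay as the last step left them, time stands still between calls to the robot, and variables do not carry over. Pictures are saved under pics/ and viewed, at most 14 in all, crops included, and the job is handed in when it is done.

```bash
mkdir -p pics
cat > h.py <<'E'
import numpy as np, cv2
from workcell import telemetry, vision, job, spotter, ctrl
def grab(c,n=None):
    im=vision.grab_frame(c)
    if n: cv2.imwrite('pics/'+n+'.png',im[:,:,::-1])
    return im
def K(c):
    m=vision.camera_model(c); return np.array([[m['fx'],0,m['cx']],[0,m['fy'],m['cy']],[0,0,1.]]),np.array(m['dist'],float),np.array(m['view'],float)
def proj(c,P):
    k,d,V=K(c); P=np.atleast_2d(np.array(P,float))
    return cv2.projectPoints(P,cv2.Rodrigues(V[:3,:3])[0],V[:3,3],k,d)[0].reshape(-1,2)
def unproj(c,uv,z):
    k,d,V=K(c); p=cv2.undistortPoints(np.array(uv,float).reshape(-1,1,2),k,d).reshape(-1,2)
    R=V[:3,:3]; o=-R.T@V[:3,3]; out=[]
    for q in p:
        r=R.T@np.array([q[0],q[1],1]); out.append(o+r*(z-o[2])/r[2])
    return np.array(out)
E
python3 - <<'E'
from h import *
np.set_printoptions(precision=3,suppress=True)
grab('top','top0');grab('side','side0')
for n in ['case','dial_left_top','plunger_top','lid_handle','owl0','couple','armadillo','handbell','brush_rest','paint_jar','glaze_bowl']:
    for r in spotter.find_in('top',n):
        c=np.array(r['centre']); print(n,round(r['score'],2),c,proj('top',c)[0])
s=telemetry.observe();print(s)
for c in('top','side'):
    V=K(c)[2];print(c,-V[:3,:3].T@V[:3,3])
E
```

```text
case 0.91 [0.557 0.026 0.092] [306.647 238.739]
dial_left_top 0.82 [0.484 0.156 0.062] [254.716 267.647]
plunger_top 0.58 [ 0.48  -0.114  0.082] [361.826 271.578]
plunger_top 0.22 [0.676 0.456 0.018] [148.977 194.337]
lid_handle 0.59 [0.612 0.019 0.094] [310.206 217.082]
owl0 0.95 [0.403 0.422 0.058] [150.599 296.004]
owl0 0.88 [ 0.601 -0.238  0.058] [410.462 226.332]
owl0 0.86 [0.396 0.305 0.056] [195.18  300.298]
owl0 0.82 [ 0.5   -0.238  0.064] [410.533 265.569]
owl0 0.79 [0.56  0.33  0.059] [189.047 236.182]
owl0 0.67 [ 0.526 -0.333  0.061] [447.276 256.377]
owl0 0.65 [0.291 0.261 0.059] [210.321 342.381]
owl0 0.63 [ 0.422 -0.321  0.057] [442.201 297.113]
couple 0.59 [0.784 0.171 0.012] [256.061 157.537]
couple 0.16 [ 0.478 -0.029  0.064] [327.673 272.075]
armadillo 0.92 [ 0.666 -0.406  0.044] [473.341 204.756]
armadillo 0.28 [0.558 0.33  0.059] [188.792 236.909]
handbell 0.59 [0.505 0.482 0.024] [134.506 256.851]
handbell 0.52 [ 0.482 -0.113  0.087] [361.575 270.398]
brush_rest 0.4 [ 0.48  -0.026  0.061] [326.655 271.37 ]
brush_rest 0.3 [ 0.481 -0.114  0.088] [362.039 270.734]
paint_jar 0.92 [0.304 0.442 0.065] [140.19 334.31]
glaze_bowl 0.56 [0.677 0.453 0.017] [149.976 194.058]
{'time_s': 0.65, 'qpos': array([ 1.243,  0.32 ,  1.564, -0.   ,  1.257, -0.02 ]), 'qvel': array([ 0.   , -0.002,  0.002, -0.001, -0.001, -0.001]), 'joint_efforts': array([ -0.002, -41.218, -23.216,   0.073,   0.038,  -0.   ]), 'eef_pos': array([0.174, 0.548, 0.214]), 'tcp_rot': array([0.   , 0.153, 0.988, 0.   ]), 'contact_force': array([ 0.229, -0.214, -0.184]), 'ft_torque': array([-0.001, -0.005,  0.004]), 'finger_force': 0.0, 'opening': 0.09102459797097015}
top [ 0.351 -0.018  1.584]
side [ 0.359 -0.813  0.874]
```

View pics/top0.png

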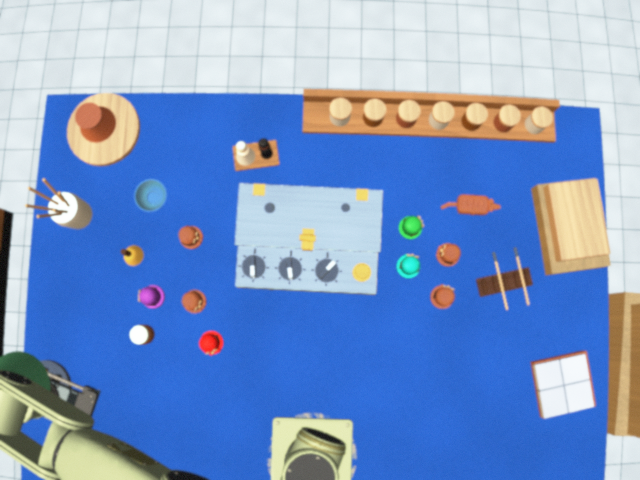

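View pics/side0.png

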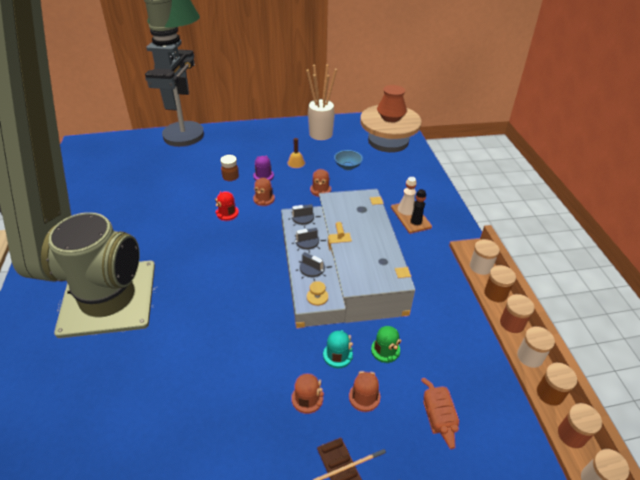

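Top view: terracotta owls at about (190,236), (193,301), (448,254) and (443,296). The look-alikes are purple (150,296), red (210,343), green (411,227) and turquoise (408,266). Next, an enlarged crop of the case and both owl groups.

Run:
```python
from h import *
im=cv2.imread('pics/top0.png')
a=cv2.resize(im[175:300,225:390],None,fx=4.8,fy=4.8,interpolation=cv2.INTER_CUBIC)
cv2.imwrite('pics/case.png',a)
l=cv2.resize(im[215:360,130:230],None,fx=4,fy=4,interpolation=cv2.INTER_CUBIC)
r=cv2.resize(im[200:345,390:490],None,fx=4,fy=4,interpolation=cv2.INTER_CUBIC)
cv2.imwrite('pics/owls.png',np.hstack([l[:,:400],r[:,:400]]))
```

```text
(no output)
```

View pics/case.png

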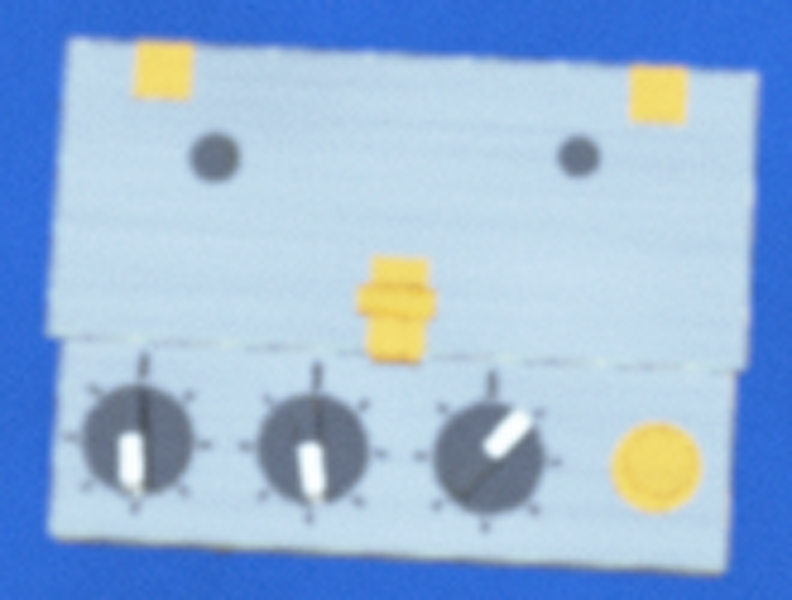

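View pics/owls.png

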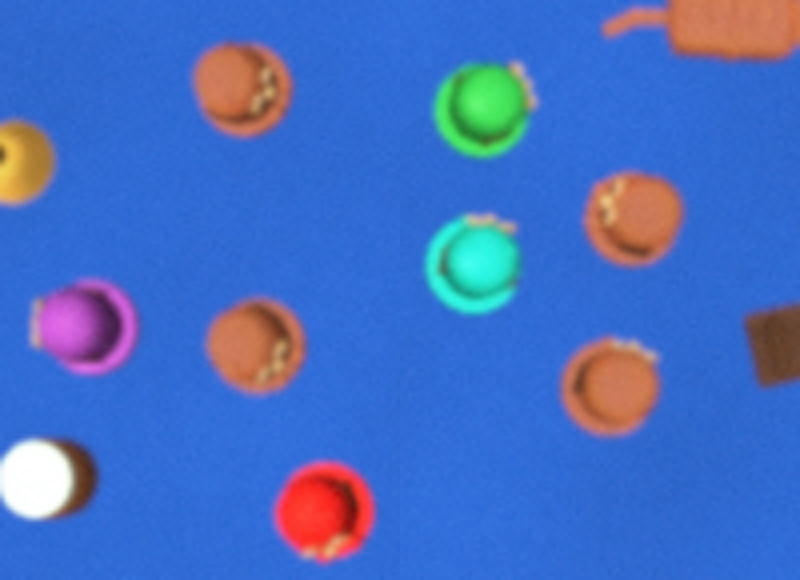

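Four owls fit the description (terracotta, crop pixels (243,90), (256,346), (633,220), (610,388)). The green, turquoise, purple and red ones don't. In the case crop, the left and middle pointers stand near mark 4 and the right one near mark 1. Next I fit the case pose.

```bash
cat >> h.py <<'E'
def fitcase():
    from scipy.optimize import least_squares
    pts=[((50,540),(-130,180,50)),((725,573),(-130,-180,50)),((656,467),(-77,-140,86)),((138,440),(-77,135,60)),((313,448),(-77,42,60)),((488,458),(-77,-51,60)),
     ((68,38),(130,182,92)),((758,72),(130,-182,92)),((47,337),(-28,182,92)),((745,370),(-28,-182,92))]
    uv=np.array([p[0] for p in pts])/4.8+[225,175]-0.4; X=np.array([p[1] for p in pts])/1000
    def W(p):
        c,s=np.cos(p[2]),np.sin(p[2]); return np.c_[p[0]+c*X[:,0]-s*X[:,1],p[1]+s*X[:,0]+c*X[:,1],X[:,2]]
    r=least_squares(lambda p:(proj('top',W(p))-uv).ravel(),[.557,.026,0])
    return r.x,r.fun.reshape(-1,2)
E
python3 - <<'E'
from h import *
np.set_printoptions(precision=3,suppress=True)
p,f=fitcase();print('case',p);print(f.T)
c,s=np.cos(p[2]),np.sin(p[2]);w=lambda x,y:np.array([p[0]+c*x-s*y,p[1]+s*x+c*y])
for n,q in dict(dl=(-.077,.135),dm=(-.077,.042),dr=(-.077,-.051),pl=(-.077,-.14),hd=(-.005,0)).items(): print(n,w(*q))
u=lambda a,z:unproj('top',np.array(a)/4.8+[225,175]-.4,z)[:,:2]
for n,ax,a in (('L',(-.077,.135),[(131,435),(133,490)]),('M',(-.077,.042),[(308,444),(316,498)]),('R',(-.077,-.051),[(491,455),(526,415)])):
    P=u(a,.088); d=P[1]-P[0]; e=P[1]-w(*ax)
    print(n,[(-(np.arctan2(v[1],v[0])-p[2]))%(2*np.pi) for v in(d,e)],np.linalg.norm(e))
print(unproj('top',[(190.7,237.3),(194,301.2),(448.3,254.8),(442.5,296.8)],.008))
for i in spotter.find_in('side','owl0') if not grab('side') is None else []: print(np.array(i['centre']),round(i['score'],2))
E
```

```text
case [ 0.561  0.024 -0.023]
[[-0.444  0.4    0.904 -0.366 -0.261  0.026 -0.151 -0.125 -0.252  0.245]
 [-0.646 -0.068 -0.791  0.073  0.337  0.159  0.374  0.303 -0.168  0.415]]
dl [0.487 0.161]
dm [0.485 0.068]
dr [ 0.483 -0.025]
pl [ 0.481 -0.114]
hd [0.556 0.024]
L [np.float64(3.0408308122248138), np.float64(3.025360576629688)] 0.028445986563436835
M [np.float64(2.9375035004544556), np.float64(2.951729665223327)] 0.027826517104128257
R [np.float64(0.6662400916566844), np.float64(0.7111626141703883)] 0.02808047767958808
[[ 0.564  0.336  0.008]
 [ 0.395  0.319  0.008]
 [ 0.537 -0.346  0.008]
 [ 0.426 -0.332  0.008]]
[0.556 0.316 0.041] 0.9
[ 0.6   -0.259  0.044] 0.89
[ 0.535 -0.36   0.05 ] 0.83
[ 0.504 -0.255  0.046] 0.82
[0.292 0.248 0.036] 0.7
[ 0.423 -0.344  0.043] 0.65
[0.396 0.299 0.037] 0.62
[0.405 0.412 0.043] 0.58
```

```bash
python3 -m crank '[[[60,-110,0,0,0,-0.1,0.5],[100,-200,0,0,0,-0.2,0.5],[155,-285,0,0,0,-0.4,0.5],[155,-285,0,0,0,-0.4,0.5],[155,-285,0,0,0,-0.4,0.5]]]' 20
python3 -m crank '[[[60,-110,0,0,0,0,0.5],[100,-200,0,0,0,0,0.5],[154,-288,-60,0,0,0,0.5],[154,-288,-60,0,0,0,0.5],[154,-288,-60,0,0,0,0.5]]]'
python3 -m crank '[[[0,0,0,0,0,0,0.5],[0,0,0,0,0,0,0.5]]]'
python3 -c "
from h import *
im=grab('top'); cv2.imwrite('pics/t1.png',cv2.resize(im[190:310,230:400,::-1],None,fx=4.5,fy=4.5))
print(telemetry.observe()['qpos'])"
```

```text
time_s: 1.38
eef_pos: [0.3241, 0.2718, 0.2143]
tcp_rot: [0.0, 0.346, 0.938, 0.001]
contact_force: [1.0, 0.1, -1.5]
opening: 0.0463
finger_force: 0.0
time_s: 2.0
eef_pos: [0.4677, 0.0028, 0.1604]
tcp_rot: [0.001, 0.347, 0.938, 0.0]
contact_force: [0.4, 0.9, -0.3]
opening: 0.0457
finger_force: 0.0
time_s: 2.25
eef_pos: [0.4665, 0.0049, 0.1605]
tcp_rot: [-0.0, 0.347, 0.938, 0.0]
contact_force: [-0.4, 0.4, 0.4]
opening: 0.0455
finger_force: 0.0
[-1.33210883e-02  1.93885813e-01  1.88409557e+00  5.72749965e-04
  1.06353391e+00 -8.77135212e-01]
```

```bash
python3 -m crank '[[[17,-30,-50,0,0,0,0.5],[17,-30,-50,0,0,0,0.5],[17,-30,-94,0,0,0,0.5],[17,-30,-94,0,0,0,0.5],[17,-30,-94,0,0,0,0.5]]]' 20
python3 -m crank '[[[0,0,0,0,0,0,1],[0,0,0,0,0,0,1],[0,0,0,0,0,0,1],[0,0,0,0,0,0,1]]]'
python3 -c "
from h import *
im=grab('side'); cv2.imwrite('pics/t1.png',cv2.resize(im[180:340,260:430,::-1],None,fx=3.7,fy=3.7))"
```

```text
time_s: 2.92
eef_pos: [0.4847, -0.0244, 0.0683]
tcp_rot: [0.001, 0.346, 0.938, 0.0]
contact_force: [0.8, 0.1, 0.8]
opening: 0.0457
finger_force: 0.0
time_s: 3.42
eef_pos: [0.4838, -0.0256, 0.0668]
tcp_rot: [0.0, 0.346, 0.938, -0.0]
contact_force: [-0.7, -1.4, 2.2]
opening: 0.0119
finger_force: 20.0
```

View pics/t1.png

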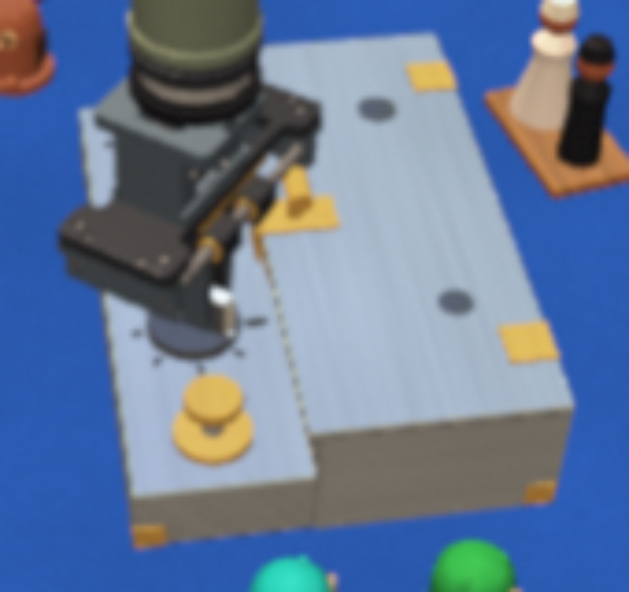

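The grip is on the bar (opening 12 mm); pointer visible at (222,297). Turning clockwise 1.67 rad.

```bash
python3 -m crank '[[[0,0,0,0,0,-0.17,1],[0,0,0,0,0,-0.34,1],[0,0,0,0,0,-0.51,1],[0,0,0,0,0,-0.68,1],[0,0,0,0,0,-0.85,1]]]' 20
python3 -m crank '[[[0,0,0,0,0,-0.17,1],[0,0,0,0,0,-0.34,1],[0,0,0,0,0,-0.51,1],[0,0,0,0,0,-0.68,1],[0,0,0,0,0,-0.82,1]]]'
python3 -m crank '[[[0,0,0,0,0,0,1],[0,0,0,0,0,0,1],[0,0,0,0,0,0,0.5],[0,0,0,0,0,0,0.5],[0,0,0,0,0,0,0.5]]]'
python3 -m crank '[[[0,0,45,0,0,0,0.5],[0,0,90,0,0,0,0.5],[0,0,90,0,0,0,0.5]]]'
```

```text
time_s: 4.1
eef_pos: [0.483, -0.026, 0.0668]
tcp_rot: [-0.0, 0.704, 0.71, -0.001]
contact_force: [-2.6, -2.9, 4.6]
opening: 0.0123
finger_force: 20.0
time_s: 4.72
eef_pos: [0.4823, -0.0257, 0.0668]
tcp_rot: [-0.0, 0.929, 0.371, -0.002]
contact_force: [-3.6, -1.5, 7.0]
opening: 0.0117
finger_force: 20.0
time_s: 5.35
eef_pos: [0.4839, -0.0252, 0.0664]
tcp_rot: [0.0, 0.928, 0.373, 0.0]
contact_force: [-0.7, 0.8, -0.0]
opening: 0.0392
finger_force: 0.0
time_s: 5.72
eef_pos: [0.4863, -0.0254, 0.1597]
tcp_rot: [0.002, 0.928, 0.373, 0.004]
contact_force: [0.5, -0.3, -0.9]
opening: 0.0456
finger_force: 0.0
```

```bash
python3 -m crank '[[[1,60,0,0,0,-0.17,0.5],[2,110,0,0,0,-0.34,0.5],[3,160,0,0,0,-0.51,0.5],[4,186,0,0,0,-0.675,0.5],[4,186,0,0,0,-0.675,0.5]]]' 20
python3 -m crank '[[[0,0,0,0,0,0,0.5],[0,0,-45,0,0,0,0.5],[0,0,-90,0,0,0,0.5],[0,0,-90,0,0,0,0.5],[0,0,-90,0,0,0,0.5]]]'
python3 -m crank '[[[0,0,0,0,0,0,1],[0,0,0,0,0,0,1],[0,0,0,0,0,0,1],[0,0,0,0,0,0,1]]]'
```

```text
time_s: 6.35
eef_pos: [0.487, 0.162, 0.1551]
tcp_rot: [0.0, 0.999, 0.047, -0.001]
contact_force: [-0.3, -0.4, -1.4]
opening: 0.0456
finger_force: 0.0
time_s: 6.98
eef_pos: [0.4883, 0.16, 0.0675]
tcp_rot: [0.0, 0.999, 0.044, 0.0]
contact_force: [0.1, -1.1, 0.2]
opening: 0.0457
finger_force: 0.0
time_s: 7.48
eef_pos: [0.4878, 0.161, 0.0669]
tcp_rot: [-0.0, 0.999, 0.044, 0.0]
contact_force: [-0.9, 1.2, 2.3]
opening: 0.0119
finger_force: 20.0
```

```bash
python3 -m crank '[[[0,0,0,0,0,0.15,1],[0,0,0,0,0,0.3,1],[0,0,0,0,0,0.45,1],[0,0,0,0,0,0.6,1],[0,0,0,0,0,0.75,1]]]' 20
python3 -m crank '[[[0,0,0,0,0,0.15,1],[0,0,0,0,0,0.3,1],[0,0,0,0,0,0.45,1],[0,0,0,0,0,0.6,1],[0,0,0,0,0,0.71,1]]]'
python3 -m crank '[[[0,0,0,0,0,0,1],[0,0,0,0,0,0,1],[0,0,0,0,0,0,0.5],[0,0,0,0,0,0,0.5],[0,0,0,0,0,0,0.5]]]'
python3 -m crank '[[[0,0,45,0,0,0,0.5],[0,0,90,0,0,0,0.5],[-1,-30,90,0,0,0.17,0.5],[-2,-60,90,0,0,0.34,0.5],[-2,-92,90,0,0,0.51,0.5]]]'
python3 -m crank '[[[0,0,0,0,0,0.17,0.5],[0,0,0,0,0,0.34,0.5],[0,0,0,0,0,0.51,0.5],[0,0,0,0,0,0.68,0.5],[0,0,0,0,0,0.85,0.5]]]'
python3 -m crank '[[[0,0,0,0,0,0.17,0.5],[0,0,0,0,0,0.34,0.5],[0,0,0,0,0,0.41,0.5],[0,0,0,0,0,0.41,0.5]]]'
```

```text
time_s: 8.1
eef_pos: [0.4877, 0.1612, 0.0669]
tcp_rot: [-0.0, 0.912, 0.409, 0.0]
contact_force: [-0.8, 1.8, 2.4]
opening: 0.0117
finger_force: 20.0
time_s: 8.72
eef_pos: [0.4875, 0.1613, 0.0669]
tcp_rot: [-0.0, 0.714, 0.701, 0.0]
contact_force: [-1.7, 2.1, 2.3]
opening: 0.0121
finger_force: 20.0
time_s: 9.35
eef_pos: [0.4879, 0.1605, 0.0663]
tcp_rot: [0.0, 0.715, 0.699, -0.0]
contact_force: [0.0, 0.0, -0.5]
opening: 0.0392
finger_force: 0.0
time_s: 9.98
eef_pos: [0.4857, 0.0678, 0.1565]
tcp_rot: [0.0, 0.513, 0.859, 0.0]
contact_force: [0.5, -0.5, 0.5]
opening: 0.0456
finger_force: 0.0
time_s: 10.6
eef_pos: [0.4857, 0.0685, 0.1563]
tcp_rot: [-0.0, 0.113, 0.994, -0.0]
contact_force: [-0.4, 0.5, -0.6]
opening: 0.046
finger_force: 0.0
time_s: 11.1
eef_pos: [0.4858, 0.0685, 0.1564]
tcp_rot: [-0.0, -0.088, 0.996, -0.0]
contact_force: [0.0, -1.0, -0.3]
opening: 0.0454
finger_force: 0.0
```

```bash
python3 -m crank '[[[0,0,-45,0,0,0,0.5],[0,0,-90,0,0,0,0.5],[0,0,-90,0,0,0,0.5],[0,0,-90,0,0,0,0.5]]]' 20
python3 -m crank '[[[0,0,0,0,0,0,1],[0,0,0,0,0,0,1],[0,0,0,0,0,0,1],[0,0,0,0,0,0,1]]]'
python3 -m crank '[[[0,0,0,0,0,-0.17,1],[0,0,0,0,0,-0.34,1],[0,0,0,0,0,-0.51,1],[0,0,0,0,0,-0.68,1],[0,0,0,0,0,-0.85,1]]]'
python3 -m crank '[[[0,0,0,0,0,-0.135,1],[0,0,0,0,0,-0.135,1],[0,0,0,0,0,-0.135,1],[0,0,0,0,0,-0.135,0.5],[0,0,0,0,0,-0.135,0.5]]]'
python3 -m crank '[[[0,0,0,0,0,0,0.5],[0,0,45,0,0,0,0.5],[0,0,90,0,0,0,0.7],[-2,-60,90,0,0,0.1,1],[-3,-110,90,0,0,0.2,1]]]'
python3 -m crank '[[[-1,-50,0,0,0,0.17,1],[-2,-72,0,0,0,0.34,1],[-2,-72,0,0,0,0.5,1],[-2,-72,0,0,0,0.585,1],[-2,-72,0,0,0,0.585,1]]]'
python3 - <<'E'
from h import *
im=grab('top'); cv2.imwrite('pics/t2.png',cv2.resize(im[175:300,225:390,::-1],None,fx=4.8,fy=4.8,interpolation=cv2.INTER_CUBIC))
E
```

```text
time_s: 11.6
eef_pos: [0.4865, 0.0688, 0.0676]
tcp_rot: [0.001, -0.088, 0.996, 0.0]
contact_force: [-0.9, 0.4, -0.2]
opening: 0.0455
finger_force: 0.0
time_s: 12.1
eef_pos: [0.4862, 0.0683, 0.0669]
tcp_rot: [0.001, -0.089, 0.996, -0.0]
contact_force: [0.1, -2.8, 1.9]
opening: 0.0117
finger_force: 20.0
time_s: 12.72
eef_pos: [0.486, 0.0675, 0.0669]
tcp_rot: [0.001, 0.332, 0.943, -0.001]
contact_force: [0.3, -5.5, 3.3]
opening: 0.0119
finger_force: 20.0
time_s: 13.35
eef_pos: [0.4857, 0.0689, 0.0664]
tcp_rot: [-0.0, 0.393, 0.919, 0.0]
contact_force: [0.2, -0.2, -0.6]
opening: 0.029
finger_force: 0.0
time_s: 13.98
eef_pos: [0.483, -0.0422, 0.1573]
tcp_rot: [0.001, 0.297, 0.955, 0.0]
contact_force: [2.0, -0.3, 0.2]
opening: 0.0182
finger_force: 0.0
time_s: 14.6
eef_pos: [0.4807, -0.1132, 0.1564]
tcp_rot: [-0.0, 0.012, 1.0, 0.0]
contact_force: [-0.4, 1.0, -0.0]
opening: 0.0002
finger_force: 0.0
```

View pics/t2.png

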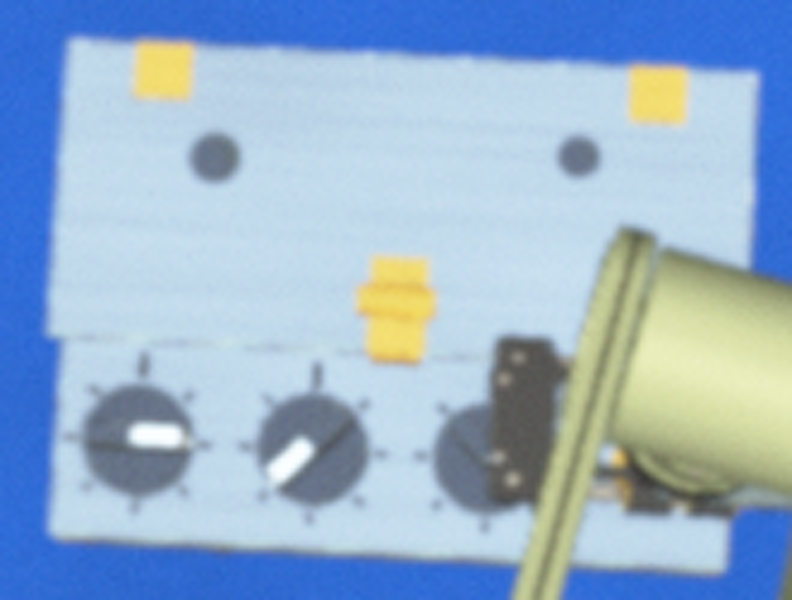

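Left pointer points right at mark 2 (160,435), middle lower-left at mark 5 (290,460), and the right bar's slope fits mark 3. Pressing the plunger.

```bash
python3 -m crank '[[[0,-1,-40,0,0,0,1],[0,-1,-65,0,0,0,1],[0,-1,-80,0,0,0,1],[0,-1,-85,0,0,0,1],[0,-1,-85,0,0,0,1]]]' 20
python3 -m crank '[[[0,0,-2,0,0,0,1],[0,0,-2,0,0,0,1],[0,0,-2,0,0,0,1]]]'
```

```text
time_s: 15.28
eef_pos: [0.48, -0.1139, 0.0721]
tcp_rot: [-0.001, 0.012, 1.0, 0.0]
contact_force: [-3.6, 1.5, 6.9]
opening: 0.0004
finger_force: 3.2
time_s: 15.65
eef_pos: [0.48, -0.1139, 0.0712]
tcp_rot: [-0.001, 0.012, 1.0, 0.0]
contact_force: [-5.1, 2.7, 12.2]
opening: 0.0006
finger_force: 6.0
```

```bash
python3 -m crank '[[[0,0,60,0,0,0,1],[0,0,100,0,0,0,0.6],[30,60,100,0,0,0,0.15],[60,110,100,0,0,0,0.15],[75,138,100,0,0,0,0.15]]]' 20
python3 -m crank '[[[0,0,0,0,0,0,0.15],[0,0,0,0,0,0,0.15],[0,0,-40,0,0,0,0.15],[0,0,-68,0,0,0,0.15],[0,0,-68,0,0,0,0.15]]]'
python3 -m crank '[[[0,0,0,0,0,0,1],[0,0,0,0,0,0,1],[0,0,0,0,0,0,1],[0,0,0,0,0,0,1]]]'
python3 - <<'E'
from h import *
im=grab('side'); cv2.imwrite('pics/t3.png',cv2.resize(im[180:340,260:430,::-1],None,fx=3.7,fy=3.7))
E
```

```text
time_s: 16.27
eef_pos: [0.5576, 0.0262, 0.1704]
tcp_rot: [0.001, 0.011, 1.0, 0.0]
contact_force: [-0.3, -0.7, -0.1]
opening: 0.0376
finger_force: 0.0
time_s: 16.9
eef_pos: [0.5537, 0.0225, 0.1]
tcp_rot: [-0.002, 0.012, 1.0, -0.0]
contact_force: [-0.6, 0.2, 0.2]
opening: 0.0775
finger_force: 0.0
time_s: 17.4
eef_pos: [0.556, 0.0239, 0.102]
tcp_rot: [0.0, 0.012, 1.0, 0.0]
contact_force: [1.3, 10.3, -0.0]
opening: 0.0404
finger_force: 5.5
```

View pics/t3.png

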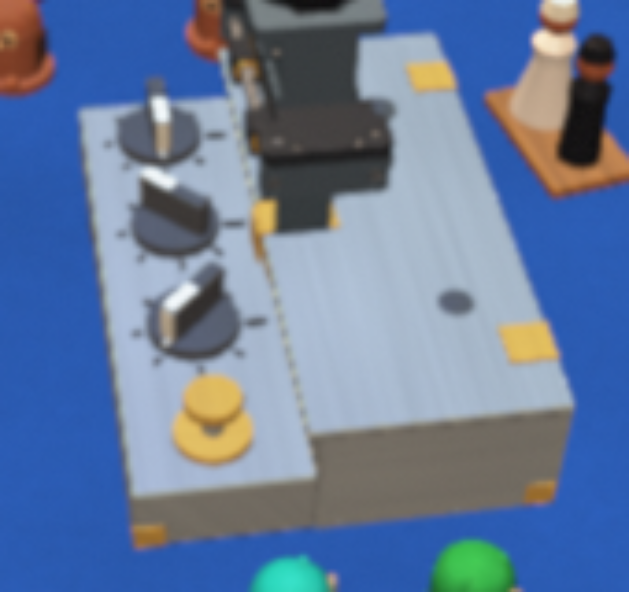

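All three dials read as set, plunger is up, and the handle is pinched (40 mm). Swinging the lid up.

```bash
python3 -m crank '[[[0,0,0,0,0,0,1],[3,0,12,0,0,0,1],[10,0,26,0,0,0,1],[16,0,38,0,0,0,1],[24,0,50,0,0,0,1]]]' 30
python3 -m crank '[[[9,0,11,0,0,0,1],[19,0,20,0,0,0,1],[30,0,29,0,0,0,1],[41,-1,37,0,0,0,1],[67,-1,48,0,0,0,1]]]'
```

```text
time_s: 18.08
eef_pos: [0.5794, 0.0237, 0.1516]
tcp_rot: [-0.001, 0.011, 1.0, -0.0]
contact_force: [1.7, 1.3, -6.7]
opening: 0.0395
finger_force: 30.0
time_s: 18.7
eef_pos: [0.6458, 0.0221, 0.2002]
tcp_rot: [-0.002, 0.011, 1.0, -0.001]
contact_force: [-0.7, 0.2, -6.1]
opening: 0.0396
finger_force: 30.0
```

```bash
python3 -m crank '[[[14,0,4,0,0,0,1],[27,-1,6,0,0,0,1],[41,-1,7,0,0,0,1],[55,-1,7,0,0,0,1],[69,-2,5,0,0,0,1]]]' 30
python3 -m crank '[[[13,0,-3,0,0,0,1],[26,-1,-8,0,0,0,1],[39,-1,-13,0,0,0,1],[44,-1,-16,0,0,0,1],[44,-1,-16,0,0,0,1]]]'
python3 - <<'E'
from h import *
im=grab('side','t4')
E
```

```text
time_s: 19.32
eef_pos: [0.7164, 0.0204, 0.2063]
tcp_rot: [0.0, 0.011, 1.0, -0.0]
contact_force: [-4.0, 2.0, 2.2]
opening: 0.0398
finger_force: 30.0
time_s: 19.95
eef_pos: [0.7628, 0.0193, 0.1899]
tcp_rot: [0.004, 0.011, 1.0, -0.0]
contact_force: [2.6, -0.4, 5.0]
opening: 0.0394
finger_force: 30.0
```

View pics/t4.png

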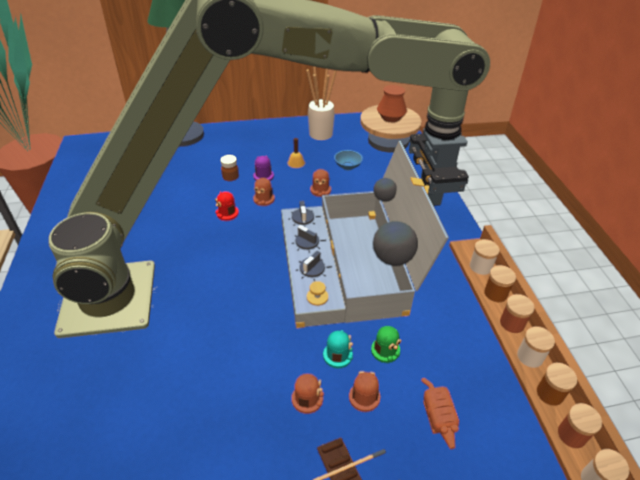

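Lid is leaning back at about 1.87 rad. Two dark balls stick out of the lid's inner face, at (385,190) and (395,243), so the owls must be placed clear of them. Release, then measure.

```bash
python3 -m crank '[[[0,0,0,0,0,0,0.15],[0,0,0,0,0,0,0.15],[0,0,0,0,0,0,0.15],[0,0,45,0,0,0,0.15],[0,0,90,0,0,0,0.15]]]' 30
python3 -m crank '[[[-30,50,0,0,0,0,0.1],[-60,100,0,0,0,0,0.1],[-90,150,0,0,0,0,0.1],[-120,200,0,0,0,0,0.1],[-150,245,-30,0,0,0,0.1]]]'
python3 -m crank '[[[-40,45,-50,0,0,0,0.1],[-52,72,-90,0,0,0,0.1],[-52,72,-90,0,0,0,0.1]]]'
python3 - <<'E'
from h import *
t=grab('top');s=grab('side')
a=cv2.resize(t[165:300,225:390,::-1],(400,327),interpolation=cv2.INTER_CUBIC)
b=cv2.resize(s[130:340,270:460,::-1],(400,442),interpolation=cv2.INTER_CUBIC)
o=np.zeros((442,800,3),np.uint8);o[:327,:400]=a;o[:,400:]=b;cv2.imwrite('pics/t5.png',o)
E
```

```text
time_s: 20.62
eef_pos: [0.7593, 0.0197, 0.2786]
tcp_rot: [-0.001, 0.011, 1.0, -0.0]
contact_force: [0.7, 0.3, -0.4]
opening: 0.0775
finger_force: 0.0
time_s: 21.25
eef_pos: [0.6098, 0.2669, 0.2507]
tcp_rot: [0.003, 0.011, 1.0, 0.001]
contact_force: [0.3, -0.5, -0.4]
opening: 0.082
finger_force: 0.0
time_s: 21.62
eef_pos: [0.5537, 0.3375, 0.1542]
tcp_rot: [-0.004, 0.01, 1.0, -0.002]
contact_force: [-0.3, -0.4, 0.4]
opening: 0.0818
finger_force: 0.0
```

View pics/t5.png

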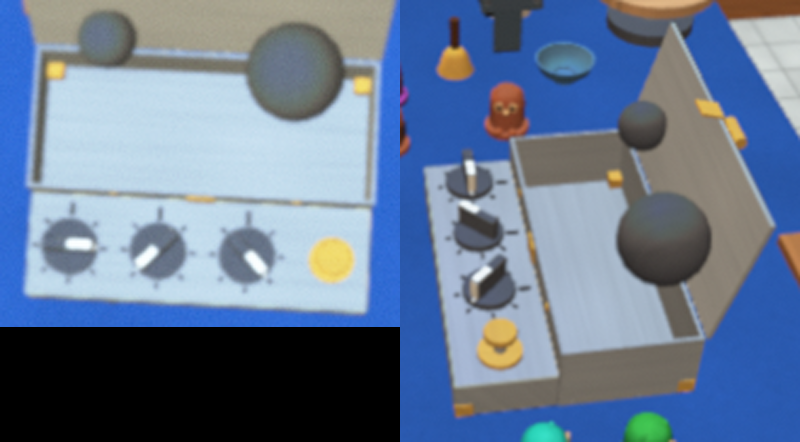

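Run:
```python
from h import *
np.set_printoptions(precision=3,suppress=True)
from scipy.optimize import least_squares
def tri(a,b):
    return least_squares(lambda P:np.r_[proj('top',P)[0]-a,proj('side',P)[0]-b],[.65,0,.15])
p=[.561,.024,-.023];c,s=np.cos(p[2]),np.sin(p[2])
for a,b,dt,ds in (((346.9,194.5),(395.2,243.3),39.2,44),((268.9,181.3),(384.8,189.2),23.5,23)):
    r=tri(np.array(a),np.array(b));P=r.x
    f=[np.linalg.norm(K(k)[2][:3,:3]@P+K(k)[2][:3,3])/K(k)[0][0,0] for k in('top','side')]
    d=P[:2]-p[:2]; q=np.array([c*d[0]+s*d[1],-s*d[0]+c*d[1],P[2]])
    x,z=q[0]-.130,q[2]-.086
    print('world',P,'res',r.fun,'case',q,'rad',dt/2*f[0],ds/2*f[1])
    for th in(1.83,1.87,1.91):
        # opening rotates -x toward +z: clockwise seen with x right, z up
        print(th,'shut x,z', .130+x*np.cos(th)-z*np.sin(th), .086+x*np.sin(th)+z*np.cos(th))
# owl foot measures by silhouette
im=cv2.imread('pics/top0.png');h=cv2.cvtColor(im,cv2.COLOR_BGR2HSV)
for u,v in((190,237),(194,301),(448,255),(442,297)):
    w=h[v-22:v+22,u-22:u+22]; m=((w[...,0]<25)|(w[...,0]>172))&(w[...,1]>70); ys,xs=np.nonzero(m)
    print(u,v,'x',u-22+xs.min(),u-22+xs.max(),'y',v-22+ys.min(),v-22+ys.max())
```

```text
world [ 0.66  -0.07   0.146] res [-0.024  0.112  0.102 -0.014] case [ 0.101 -0.091  0.146] rad 0.04765129319857113 0.04869025514353534
1.83 shut x,z 0.0794502623979098 0.043012082975767224
1.87 shut x,z 0.08120975497617638 0.041025018374236694
1.91 shut x,z 0.08304730153845055 0.03910990414915634
world [0.687 0.12  0.15 ] res [ 0.012 -0.06  -0.061  0.009] case [0.124 0.099 0.15 ] rad 0.028710261125389644 0.028808669590235318
1.83 shut x,z 0.06958501814393003 0.0639627448381683
1.87 shut x,z 0.07051459884671646 0.061564417392460755
1.91 shut x,z 0.071539343501806 0.059205181666279014
190 237 x 179 201 y 227 248
194 301 x 183 205 y 291 312
448 255 x 437 459 y 244 265
442 297 x 431 453 y 285 307
```

```bash
python3 -m crank '[[[5,0,-10,0,-0.17,0,0],[10,0,-30,-0.008,-0.35,0,0],[10,0,-30,-0.008,-0.35,0,0],[10,0,-30,-0.008,-0.35,0,0]]]' 20
python3 - <<'E'
from h import *
np.set_printoptions(precision=3,suppress=True)
print(telemetry.observe()['qpos'])
p=[.561,.024,-.023];c,s=np.cos(p[2]),np.sin(p[2])
for P in unproj('top',[(345.2,207.5),(269.6,207.5)],.092):
    d=P[:2]-p[:2];print('lid spot',c*d[0]+s*d[1],-s*d[0]+c*d[1])
for n,x,y in(('A',.055,.018),('Apush',.070,.018),('B',.019,-.024),('C',.019,.060),('D',.018,.134)): print(n,p[0]+c*x-s*y+.0065,p[1]+s*x+c*y)
grab('top')
for r in spotter.find_in('top','owl0'): print(np.array(r['centre']),round(r['score'],2))
E
```

```text
time_s: 22.22
eef_pos: [0.5709, 0.3375, 0.1318]
tcp_rot: [0.176, 0.012, 0.984, -0.001]
contact_force: [0.1, 0.2, 1.0]
opening: 0.0909
finger_force: 0.0
[ 0.621  0.391  1.733 -0.306  0.752 -0.729]
lid spot 0.07983931451100695 -0.09046488011241194
lid spot 0.07024732961109083 0.09900717665278756
A 0.6228994166412565 0.040730350737760435
Apush 0.637895449316154 0.0403853811544559
B 0.5859430233882497 -0.00043061375202180924
C 0.5878748530547551 0.08354716922740442
D 0.5885769674873975 0.15755059506245261
[ 0.499 -0.236  0.06 ] 0.92
[ 0.602 -0.238  0.057] 0.91
[ 0.53  -0.335  0.062] 0.87
[ 0.423 -0.323  0.056] 0.7
[0.298 0.254 0.042] 0.7
[0.401 0.298 0.015] 0.67
[0.416 0.423 0.061] 0.66
```

```bash
python3 -m crank '[[[-2,-1,-40,0,0,0,0],[-2,-1,-80,0,0,0,0],[-2,-1,-108,0,0,0,0],[-2,-1,-108,0,0,0,0]]]' 20
python3 -m crank '[[[0,0,0,0,0,0,1],[0,0,0,0,0,0,1],[0,0,0,0,0,0,1],[0,0,0,0,0,0,1],[0,0,0,0,0,0,1]]]'
python3 -m crank '[[[0,0,40,0,0,0,1],[0,0,90,0,0,0,1],[0,0,140,0,0,0,1],[0,0,140,0,0,0,1]]]'
```

```text
time_s: 22.82
eef_pos: [0.5669, 0.3352, 0.0193]
tcp_rot: [0.173, 0.012, 0.985, -0.003]
contact_force: [-0.5, 0.2, -0.7]
opening: 0.0913
finger_force: 0.0
time_s: 23.45
eef_pos: [0.5659, 0.336, 0.021]
tcp_rot: [0.174, 0.011, 0.985, -0.002]
contact_force: [-1.4, 0.2, 2.6]
opening: 0.0476
finger_force: 20.0
time_s: 23.95
eef_pos: [0.5679, 0.3373, 0.1657]
tcp_rot: [0.178, 0.012, 0.984, 0.001]
contact_force: [-0.2, -0.5, -2.0]
opening: 0.0469
finger_force: 20.0
```

Owl held. It goes first into the rear slot between the balls, then gets slid right a little.

```bash
python3 -m crank '[[[12,-55,0,0,0,0,1],[24,-110,0,0,0,0,1],[36,-165,0,0,0,0,1],[50,-220,0,0,0,0,1],[62,-268,0,0,0,0,1]]]' 20
python3 -m crank '[[[0,0,0,0,0,0,1],[0,0,-35,0,0,0,1],[0,0,-70,0,0,0,1],[0,0,-99,0,0,0,1],[0,0,-99,0,0,0,1]]]'
```

```text
time_s: 24.58
eef_pos: [0.6266, 0.0655, 0.1584]
tcp_rot: [0.172, 0.011, 0.985, -0.002]
contact_force: [0.6, -0.3, -2.9]
opening: 0.0475
finger_force: 20.0
time_s: 25.2
eef_pos: [0.6246, 0.0685, 0.0577]
tcp_rot: [0.17, 0.011, 0.985, -0.002]
contact_force: [-0.1, -0.7, -1.1]
opening: 0.0477
finger_force: 20.0
```

```bash
python3 -m crank '[[[4,-1,-10,0,0,0,1],[8,-3,-22,0,0,0,1],[12,-4,-32,0,0,0,1],[12,-4,-34,0,0,0,1],[12,-4,-34,0,0,0,1]]]' 20
```

```text
time_s: 25.82
eef_pos: [0.6397, 0.0636, 0.0274]
tcp_rot: [0.174, 0.011, 0.985, -0.002]
contact_force: [0.3, 0.5, -0.4]
opening: 0.0477
finger_force: 20.0
```

```bash
python3 -m crank '[[[0,0,-2,0,0,0,1],[0,0,-2,0,0,0,1],[0,0,-2,0,0,0,0.25],[0,0,-2,0,0,0,0.25],[0,0,-2,0,0,0,0.25]]]' 20
python3 -m crank '[[[-5,2,20,0,0,0,0.25],[-12,4,36,0,0,0,0.25],[-12,20,80,0,0,0,0.5],[-10,46,80,0,0,0,1],[-7,46,80,0,0,0,1]]]'
python3 -m crank '[[[0,0,0,0,0,0,1],[0,0,0,0,0,0,1],[0,0,-40,0,0,0,1],[0,0,-78,0,0,0,1],[0,0,-78,0,0,0,1]]]'
```

```text
time_s: 26.45
eef_pos: [0.64, 0.0637, 0.0258]
tcp_rot: [0.174, 0.011, 0.985, -0.002]
contact_force: [0.3, -0.4, -0.5]
opening: 0.0683
finger_force: 0.0
time_s: 27.08
eef_pos: [0.6328, 0.1111, 0.1067]
tcp_rot: [0.175, 0.01, 0.985, -0.002]
contact_force: [-0.3, 0.4, -0.8]
opening: 0.041
finger_force: 0.0
time_s: 27.7
eef_pos: [0.6301, 0.1085, 0.024]
tcp_rot: [0.17, 0.011, 0.985, -0.003]
contact_force: [0.2, -0.3, 0.3]
opening: 0.0004
finger_force: 0.0
```

```bash
python3 -m crank '[[[4,-8,0,0,0,0,1],[4,-16,0,0,0,0,1],[4,-23,0,0,0,0,1],[4,-30,0,0,0,0,1],[4,-36,0,0,0,0,1]]]' 20
python3 -m crank '[[[0,0,0,0,0,0,1],[0,8,0,0,0,0,1],[0,8,50,0,0,0,1],[-10,60,100,0,0,0,1],[-30,120,130,0,0,0,0.3]]]'
python3 -m crank '[[[-50,50,0,0,0,0,0],[-100,100,0,0,0,0,0],[-150,130,0,0,0,0,0],[-150,130,0,0,0,0,0]]]'
python3 - <<'E'
from h import *
np.set_printoptions(precision=3,suppress=True)
t=grab('top')
a=cv2.resize(t[165:300,220:390,::-1],None,fx=4.4,fy=4.4,interpolation=cv2.INTER_CUBIC)
cv2.imwrite('pics/t6.png',a)
for r in spotter.find_in('top','owl0'): print(np.array(r['centre']),round(r['score'],2))
E
```

```text
time_s: 28.32
eef_pos: [0.6371, 0.0733, 0.0281]
tcp_rot: [0.175, 0.011, 0.985, -0.002]
contact_force: [-0.0, 1.5, 1.2]
opening: 0.0007
finger_force: 1.0
time_s: 28.95
eef_pos: [0.6122, 0.1802, 0.1517]
tcp_rot: [0.176, 0.012, 0.984, -0.002]
contact_force: [1.1, 0.3, -0.0]
opening: 0.0076
finger_force: 0.0
time_s: 29.45
eef_pos: [0.4582, 0.3111, 0.1491]
tcp_rot: [0.174, 0.009, 0.985, -0.002]
contact_force: [0.6, 0.1, 0.8]
opening: 0.0478
finger_force: 0.0
[ 0.426 -0.32   0.055] 0.98
[0.628 0.038 0.064] 0.97
[ 0.5   -0.237  0.061] 0.96
[ 0.528 -0.335  0.06 ] 0.83
[0.292 0.259 0.057] 0.74
[ 0.48  -0.024  0.06 ] 0.73
[ 0.604 -0.238  0.06 ] 0.55
[ 0.48  -0.112  0.082] 0.32
```

View pics/t6.png

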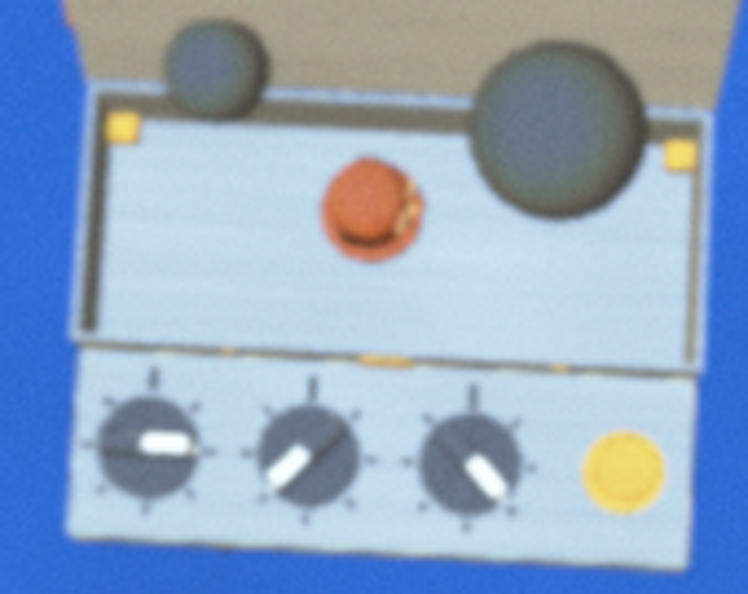

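Owl 1 stands between the balls, foot centre about (372,212) in the crop. Next, the left near owl.

Run:
```python
from h import *
np.set_printoptions(precision=3,suppress=True)
p=[.561,.024,-.023];c,s=np.cos(p[2]),np.sin(p[2])
P=unproj('top',[(304.4,213.0)],.008)[0];d=P[:2]-p[:2];print('A case',c*d[0]+s*d[1],-s*d[0]+c*d[1])
grab('side')
for r in spotter.find_in('side','owl0'): print(np.array(r['centre']),round(r['score'],2))
print(telemetry.observe()['eef_pos'],telemetry.observe()['opening'])
```

```text
A case 0.07576380854492093 0.014120283187188401
[ 0.598 -0.256  0.044] 0.95
[ 0.423 -0.342  0.046] 0.78
[0.403 0.416 0.043] 0.78
[0.623 0.018 0.038] 0.75
[ 0.502 -0.253  0.047] 0.71
[0.293 0.251 0.039] 0.67
[0.395 0.296 0.035] 0.66
[ 0.531 -0.358  0.049] 0.55
[0.462 0.309 0.149] 0.06377939920587025
```

```bash
python3 -m crank '[[[-30,2,0,0,0,0,0],[-58,2,0,0,0,0,0],[-58,2,-50,0,0,0,0],[-58,2,-100,0,0,0,0],[-58,2,-126,0,0,0,0]]]' 20
python3 -m crank '[[[0,0,0,0,0,0,0],[0,0,0,0,0,0,1],[0,0,0,0,0,0,1],[0,0,0,0,0,0,1],[0,0,0,0,0,0,1]]]'
```

```text
time_s: 30.28
eef_pos: [0.4039, 0.3092, 0.0211]
tcp_rot: [0.173, 0.012, 0.985, -0.003]
contact_force: [-0.2, -1.1, 0.6]
opening: 0.0913
finger_force: 0.0
time_s: 30.9
eef_pos: [0.404, 0.3121, 0.0244]
tcp_rot: [0.175, 0.011, 0.985, -0.001]
contact_force: [-0.0, 1.5, 0.7]
opening: 0.0545
finger_force: 0.6
```

```bash
python3 -m crank '[[[0,0,0,0,0,0,1],[0,0,0,0,0,0,1],[0,0,50,0,0,0,1],[0,0,100,0,0,0,1],[0,0,130,0,0,0,1]]]' 20
python3 -m crank '[[[40,-35,0,0,0,0,1],[80,-70,0,0,0,0,1],[120,-105,0,0,0,0,1],[160,-140,0,0,0,0,1],[183,-162,0,0,0,0,1]]]'
python3 -m crank '[[[0,0,0,0,0,0,1],[0,0,-30,0,0,0,1],[0,0,-30,0,0,0,1]]]'
```

```text
time_s: 31.52
eef_pos: [0.4031, 0.3108, 0.1551]
tcp_rot: [0.174, 0.011, 0.985, -0.002]
contact_force: [0.7, -0.4, -1.7]
opening: 0.0477
finger_force: 20.0
time_s: 32.15
eef_pos: [0.5868, 0.1467, 0.1522]
tcp_rot: [0.173, 0.012, 0.985, -0.003]
contact_force: [-0.2, 0.4, -1.5]
opening: 0.0478
finger_force: 20.0
time_s: 32.52
eef_pos: [0.5829, 0.1488, 0.1202]
tcp_rot: [0.17, 0.011, 0.985, -0.003]
contact_force: [-0.2, 0.3, -1.8]
opening: 0.0474
finger_force: 20.0
```

```bash
python3 -m crank '[[[1,0,-30,0,0,0,1],[1,0,-60,0,0,0,1],[1,0,-85,0,0,0,1],[1,0,-93,0,0,0,1],[1,0,-93,0,0,0,1]]]' 20
```

```text
time_s: 33.15
eef_pos: [0.5878, 0.1496, 0.031]
tcp_rot: [0.175, 0.011, 0.985, -0.002]
contact_force: [2.2, -0.8, -2.6]
opening: 0.0475
finger_force: 20.0
```

```bash
python3 -m crank '[[[0,0,-3,0,0,0,1],[0,0,-3,0,0,0,1],[0,0,-3,0,0,0,0.34],[0,0,-3,0,0,0,0.34],[0,0,-3,0,0,0,0.34]]]' 20
python3 -m crank '[[[0,0,35,0,0,0,0.34],[0,0,75,0,0,0,0.34],[0,-43,75,0,0,0,1],[2,-43,75,0,0,0,1],[2,-43,75,0,0,0,1]]]'
python3 -m crank '[[[0,0,0,0,0,0,1],[0,0,-40,0,0,0,1],[0,0,-74,0,0,0,1],[0,0,-74,0,0,0,1],[0,0,-74,0,0,0,1]]]'
python3 -m crank '[[[0,5,0,0,0,0,1],[0,10,0,0,0,0,1],[0,14,0,0,0,0,1],[0,17,0,0,0,0,1],[0,17,0,0,0,0,1]]]'
```

```text
time_s: 33.78
eef_pos: [0.5876, 0.149, 0.0278]
tcp_rot: [0.174, 0.011, 0.985, -0.002]
contact_force: [1.2, -0.6, 0.5]
opening: 0.06
finger_force: 0.8
time_s: 34.4
eef_pos: [0.5891, 0.1061, 0.102]
tcp_rot: [0.174, 0.012, 0.985, -0.002]
contact_force: [-0.2, 0.5, -0.7]
opening: 0.033
finger_force: 0.0
time_s: 35.02
eef_pos: [0.5898, 0.1066, 0.0291]
tcp_rot: [0.174, 0.011, 0.985, -0.002]
contact_force: [0.4, 0.1, -0.5]
opening: 0.0006
finger_force: 0.0
time_s: 35.65
eef_pos: [0.5893, 0.1233, 0.0284]
tcp_rot: [0.174, 0.011, 0.985, -0.002]
contact_force: [0.6, -0.9, 0.3]
opening: 0.0006
finger_force: 0.3
```

```bash
python3 -m crank '[[[0,-6,0,0,0,0,1],[0,-6,50,0,0,0,1],[0,-6,100,0,0,0,0.18],[0,-6,140,0,0,0,0.18],[-10,-60,140,0,0,0,0.18]]]' 20
python3 -m crank '[[[-10,-60,0,0,0,0,0.18],[-20,-120,0,0,0,0,0.18],[-25,-180,0,0,0,0,0.18],[-30,-240,0,0,0,0,0.18],[-35,-300,0,0,0,0,0.18]]]'
python3 - <<'E'
from h import *
np.set_printoptions(precision=3,suppress=True)
p=[.561,.024,-.023];c,s=np.cos(p[2]),np.sin(p[2])
t=grab('top')
for r in spotter.find_in('top','owl0'):
    P=np.array(r['centre']);d=P[:2]-p[:2];print(P,round(r['score'],2),'case',c*d[0]+s*d[1],-s*d[0]+c*d[1])
a=cv2.resize(t[165:300,220:390,::-1],None,fx=3,fy=3,interpolation=cv2.INTER_CUBIC); cv2.imwrite('pics/t7.png',a)
grab('side')
for r in spotter.find_in('side','owl0'): print(np.array(r['centre']),round(r['score'],2))
print(telemetry.observe()['eef_pos'])
E
```

```text
time_s: 36.28
eef_pos: [0.5826, 0.0649, 0.1729]
tcp_rot: [0.179, 0.009, 0.984, -0.001]
contact_force: [0.2, -1.0, -0.3]
opening: 0.0275
finger_force: 0.0
time_s: 36.9
eef_pos: [0.5435, -0.239, 0.1683]
tcp_rot: [0.174, 0.011, 0.985, -0.002]
contact_force: [1.1, -0.8, -0.4]
opening: 0.0743
finger_force: 0.0
[0.291 0.264 0.06 ] 0.97 case -0.27533662894375216 0.2332295023402712
[ 0.606 -0.238  0.061] 0.89 case 0.0507136460929138 -0.2609026946966296
[0.631 0.039 0.062] 0.79 case 0.06933199598494197 0.016798938440984568
[0.405 0.422 0.058] 0.76 case -0.16520960651655872 0.39420477662585957
[0.574 0.151 0.064] 0.59 case 0.00988047167171151 0.12706083692288708
[0.796 0.155 0.08 ] 0.56 case 0.23181823793636983 0.13666749635548547
[ 0.71  -0.006  0.179] 0.23 case 0.1493460101559826 -0.026372319778304183
[ 0.6   -0.257  0.045] 0.84
[ 0.423 -0.34   0.048] 0.81
[0.293 0.25  0.039] 0.62
[ 0.531 -0.36   0.049] 0.6
[ 0.503 -0.256  0.044] 0.57
[0.679 0.459 0.021] 0.52
[ 0.543 -0.238  0.168]
```

View pics/t7.png

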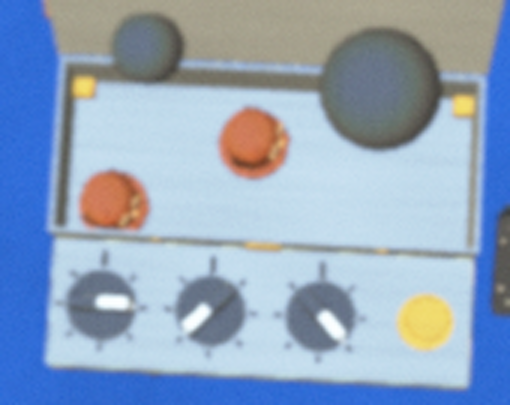

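```bash
python3 -m crank '[[[-2,-55,0,0,0,0,0.18],[-2,-103,0,0,0,0,0.18],[-2,-103,-60,0,0,0,0.18],[-2,-103,-115,0,0,0,0.18],[-2,-103,-146,0,0,0,0.18]]]' 20
python3 -m crank '[[[0,0,0,0,0,0,0.18],[0,0,0,0,0,0,1],[0,0,0,0,0,0,1],[0,0,0,0,0,0,1],[0,0,0,0,0,0,1]]]'
python3 -m crank '[[[0,0,0,0,0,0,1],[0,0,50,0,0,0,1],[0,0,100,0,0,0,1],[0,0,130,0,0,0,1],[0,0,130,0,0,0,1]]]'
```

```text
time_s: 37.72
eef_pos: [0.5439, -0.335, 0.0216]
tcp_rot: [0.167, 0.013, 0.986, -0.002]
contact_force: [0.5, -0.6, 0.1]
opening: 0.0746
finger_force: 0.0
time_s: 38.35
eef_pos: [0.5466, -0.3392, 0.0271]
tcp_rot: [0.171, 0.014, 0.985, -0.006]
contact_force: [-0.7, -0.1, 6.5]
opening: 0.0476
finger_force: 20.0
time_s: 38.98
eef_pos: [0.5464, -0.339, 0.1579]
tcp_rot: [0.171, 0.014, 0.985, -0.006]
contact_force: [-0.3, -0.4, -2.8]
opening: 0.0475
finger_force: 20.0
```

```bash
python3 -m crank '[[[0,55,5,0,0,0,1],[0,110,5,0,0,0,1],[0,165,5,0,0,0,1],[10,220,5,0,0,0,1],[20,275,5,0,0,0,1]]]' 20
python3 -m crank '[[[12,55,0,0,0,0,1],[20,110,0,0,0,0,1],[26,147,0,0,0,0,1],[26,147,-30,0,0,0,1],[26,147,-60,0,0,0,1]]]'
python3 - <<'E'
from h import *
np.set_printoptions(precision=3,suppress=True)
print(telemetry.observe()['eef_pos'])
im=grab('side');cv2.imwrite('pics/t8.png',cv2.resize(im[150:340,270:440,::-1],None,fx=3.1,fy=3.1,interpolation=cv2.INTER_CUBIC))
for r in spotter.find_in('side','owl0'): print(np.array(r['centre']),round(r['score'],2))
E
```

```text
time_s: 39.6
eef_pos: [0.5639, -0.0613, 0.1577]
tcp_rot: [0.167, 0.014, 0.986, -0.004]
contact_force: [0.1, 0.0, -1.2]
opening: 0.0478
finger_force: 20.0
time_s: 40.22
eef_pos: [0.5898, 0.0845, 0.0972]
tcp_rot: [0.167, 0.013, 0.986, -0.004]
contact_force: [-0.3, 0.3, -0.8]
opening: 0.0476
finger_force: 20.0
[0.59  0.084 0.097]
[0.405 0.413 0.039] 0.92
[0.625 0.018 0.038] 0.83
[ 0.599 -0.257  0.048] 0.82
[ 0.499 -0.255  0.045] 0.8
[0.566 0.063 0.081] 0.75
[ 0.422 -0.343  0.043] 0.59
[0.295 0.249 0.037] 0.56
[ 0.711 -0.06   0.173] 0.36
[0.513 0.484 0.026] 0.3
```

View pics/t8.png

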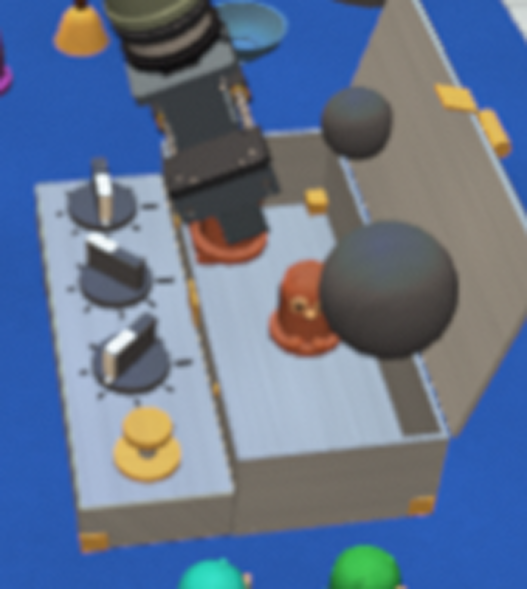

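Run:
```python
from h import *
np.set_printoptions(precision=3,suppress=True)
p=[.561,.024,-.023];c,s=np.cos(p[2]),np.sin(p[2])
print(telemetry.observe()['eef_pos'])
for z in(.065,.075,.085):
  for uv in((344.2,226.5),(344.2,224.5)):
    P=unproj('side',[uv],z)[0];d=P[:2]-p[:2];print(z,P,'case',c*d[0]+s*d[1],-s*d[0]+c*d[1])
```

```text
[0.588 0.084 0.095]
0.065 [0.583 0.093 0.065] case 0.020297017747966023 0.06955245747392802
0.065 [0.584 0.101 0.065] case 0.021685942153981636 0.077149791685914
0.075 [0.58  0.082 0.075] case 0.017794064362244056 0.05829215145200846
0.075 [0.582 0.089 0.075] case 0.019165821279041505 0.06579558051508486
0.085 [0.577 0.071 0.085] case 0.015291110976522092 0.047031845430088676
0.085 [0.579 0.078 0.085] case 0.016645700404101377 0.05444136934425546
```

```bash
python3 -m crank '[[[2,0,-25,0,0,0,1],[2,0,-50,0,0,0,1],[2,0,-62,0,0,0,1],[2,0,-62,0,0,0,1]]]' 20
python3 -m crank '[[[0,0,-2,0,0,0,1],[0,0,-2,0,0,0,1]]]'
```

```text
time_s: 40.83
eef_pos: [0.5931, 0.0835, 0.0375]
tcp_rot: [0.168, 0.014, 0.986, -0.005]
contact_force: [0.3, 1.0, -0.6]
opening: 0.0473
finger_force: 20.0
time_s: 41.08
eef_pos: [0.5941, 0.0838, 0.037]
tcp_rot: [0.17, 0.014, 0.985, -0.004]
contact_force: [0.2, -0.3, -1.1]
opening: 0.0477
finger_force: 20.0
```

```bash
python3 -m crank '[[[-4,0,-4,0,0,0,1],[-4,0,-6,0,0,0,1],[-4,0,-6,0,0,0,1]]]' 20
python3 -m crank '[[[0,0,0,0,0,0,0.38],[0,0,0,0,0,0,0.38],[0,0,0,0,0,0,0.38],[0,0,50,0,0,0,0.38],[0,0,110,0,0,0,0.38]]]'
python3 -m crank '[[[0,-55,10,0,0,0,0.2],[-20,-110,20,0,0,0,0.1],[-40,-165,20,0,0,0,0],[-60,-220,20,0,0,0,0],[-80,-275,20,0,0,0,0]]]'
python3 -m crank '[[[-40,-50,0,0,0,0,0],[-70,-100,0,0,0,0,0],[-80,-132,0,0,0,0,0],[-80,-132,0,0,0,0,0]]]'
python3 - <<'E'
from h import *
np.set_printoptions(precision=3,suppress=True)
p=[.561,.024,-.023];c,s=np.cos(p[2]),np.sin(p[2])
t=grab('top')
for r in spotter.find_in('top','owl0'):
    P=np.array(r['centre']);d=P[:2]-p[:2];print(P,round(r['score'],2),'case',c*d[0]+s*d[1],-s*d[0]+c*d[1])
# foot silhouettes in the case
h=cv2.cvtColor(t,cv2.COLOR_RGB2HSV)
m=(((h[...,0]<12)|(h[...,0]>172))&(h[...,1]>110)).astype(np.uint8);m[:165]=0;m[245:]=0;m[:,:235]=0;m[:,385:]=0
n,l,st,ce=cv2.connectedComponentsWithStats(m)
for i in range(1,n):
    if st[i,4]>60:
        u=(st[i,0]+st[i,2]/2-.5,st[i,1]+st[i,3]/2-.5);P=unproj('top',[u],.008)[0];d=P[:2]-p[:2];print(st[i],'case',c*d[0]+s*d[1],-s*d[0]+c*d[1])
grab('side')
for r in spotter.find_in('side','owl0'): print(np.array(r['centre']),round(r['score'],2))
print(telemetry.observe()['eef_pos'])
E
```

```text
time_s: 41.45
eef_pos: [0.5889, 0.0838, 0.031]
tcp_rot: [0.169, 0.014, 0.985, -0.004]
contact_force: [-5.5, 1.4, 7.9]
opening: 0.0475
finger_force: 20.0
time_s: 42.08
eef_pos: [0.5887, 0.0837, 0.1399]
tcp_rot: [0.168, 0.014, 0.986, -0.005]
contact_force: [1.8, 0.1, 0.9]
opening: 0.0568
finger_force: 0.0
time_s: 42.7
eef_pos: [0.5089, -0.1929, 0.1604]
tcp_rot: [0.17, 0.014, 0.985, -0.005]
contact_force: [0.7, -0.7, -0.3]
opening: 0.0915
finger_force: 0.0
time_s: 43.2
eef_pos: [0.4301, -0.3246, 0.1608]
tcp_rot: [0.168, 0.017, 0.986, -0.006]
contact_force: [0.6, 0.1, -0.4]
opening: 0.0913
finger_force: 0.0
[ 0.6   -0.237  0.058] 0.98 case 0.04478530921023436 -0.2597387265675715
[0.292 0.263 0.061] 0.9 case -0.27463451428836827 0.23314562736965944
[0.63  0.035 0.064] 0.8 case 0.06903559265526933 0.012290929449627187
[0.402 0.421 0.059] 0.78 case -0.16858800908120386 0.3932268215598167
[ 0.501 -0.235  0.061] 0.77 case -0.05382770879220001 -0.26030677625867166
[ 0.412 -0.327  0.06 ] 0.64 case -0.14089520237965567 -0.35403394179992953
[0.575 0.152 0.067] 0.6 case 0.01115942966187099 0.12799049624726735
[0.569 0.085 0.068] 0.58 case 0.006897228238560211 0.06107477582951253
[294 202  21  22 325] case 0.07705199312644784 0.015251974709105899
[247 223  22  18 270] case 0.0200569232959849 0.13509804625934022
[275 224  22  18 317] case 0.021154622879334818 0.060978935460286
[ 0.425 -0.348  0.043] 0.94
[ 0.503 -0.255  0.045] 0.92
[0.404 0.411 0.04 ] 0.86
[ 0.599 -0.255  0.046] 0.85
[0.625 0.018 0.035] 0.72
[0.572 0.141 0.06 ] 0.68
[0.576 0.069 0.05 ] 0.58
[ 0.431 -0.321  0.161]
```

```bash
python3 -m crank '[[[0,-8,-50,0,0,0,0],[0,-8,-100,0,0,0,0],[0,-8,-137,0,0,0,0],[0,-8,-137,0,0,0,0]]]' 20
python3 -m crank '[[[0,0,0,0,0,0,1],[0,0,0,0,0,0,1],[0,0,0,0,0,0,1],[0,0,0,0,0,0,1],[0,0,0,0,0,0,1]]]'
python3 -m crank '[[[0,0,0,0,0,0,1],[0,0,50,0,0,0,1],[0,0,100,0,0,0,1],[0,0,140,0,0,0,1],[0,0,140,0,0,0,1]]]'
```

```text
time_s: 43.9
eef_pos: [0.4458, -0.3175, 0.0345]
tcp_rot: [0.143, 0.025, 0.989, -0.015]
contact_force: [0.4, -0.6, 0.4]
opening: 0.0915
finger_force: 0.0
time_s: 44.52
eef_pos: [0.4469, -0.3212, 0.0375]
tcp_rot: [0.146, 0.027, 0.989, -0.018]
contact_force: [-0.9, -2.0, 5.0]
opening: 0.0469
finger_force: 19.9
time_s: 45.15
eef_pos: [0.4473, -0.321, 0.1794]
tcp_rot: [0.147, 0.026, 0.989, -0.019]
contact_force: [-0.3, 0.6, -2.4]
opening: 0.0465
finger_force: 19.9
```

The arm couldn't hold the tilt this close in, so this grip is off-centre. I'll set the owl back down and regrasp with less tilt.

```bash
python3 -m crank '[[[0,0,-50,0,0,0,1],[0,0,-100,0,0,0,1],[0,0,-132,0,0,0,1],[0,0,-139,0,0,0,1],[0,0,-140,0,0,0,1]]]' 20
python3 -m crank '[[[0,0,0,0,0,0,1],[0,0,0,0,0,0,0.1],[0,0,0,0,0,0,0.1],[0,0,0,0,0,0,0.1],[0,0,0,0,0,0,0.1]]]'
python3 -m crank '[[[0,0,50,0,0,0,0],[0,0,100,0,0,0,0],[0,0,120,0,0.1,0,0],[0,0,120,0,0.1,0,0]]]'
python3 - <<'E'
from h import *
np.set_printoptions(precision=3,suppress=True)
o=telemetry.observe();print(o['qpos'],o['eef_pos'],o['tcp_rot'])
from scipy.spatial.transform import Rotation as R
q=o['tcp_rot'];M=R.from_quat([q[1],q[2],q[3],q[0]]).as_matrix();print(M)
p=[.561,.024,-.023];c,s=np.cos(p[2]),np.sin(p[2]);G=np.array([[c,-s,0],[s,c,0],[0,0,1]])
t=np.radians(10) # desired: tool y = case y(+/-), tilt 10 deg
D=G@R.from_euler('y',-t).as_matrix()@np.diag([-1,1,-1.])
print('rotvec to desired',(R.from_matrix(D)*R.from_matrix(M).inv()).as_rotvec())
s_=grab('side');cv2.imwrite('pics/t9.png',cv2.resize(s_[320:460,250:420,::-1],None,fx=3,fy=3))
for r in spotter.find_in('side','owl0'): print(np.array(r['centre']),round(r['score'],2))
E
```

```text
time_s: 45.78
eef_pos: [0.4452, -0.3192, 0.0352]
tcp_rot: [0.144, 0.027, 0.989, -0.016]
contact_force: [0.2, 0.1, -1.6]
opening: 0.0467
finger_force: 20.0
time_s: 46.4
eef_pos: [0.4465, -0.3205, 0.0369]
tcp_rot: [0.145, 0.026, 0.989, -0.018]
contact_force: [-0.8, -0.2, 0.5]
opening: 0.0816
finger_force: 0.0
time_s: 46.9
eef_pos: [0.4488, -0.3214, 0.159]
tcp_rot: [0.098, 0.024, 0.995, -0.021]
contact_force: [-0.6, -0.3, -0.3]
opening: 0.0911
finger_force: 0.0
[-0.697  0.239  1.847  0.117  0.879 -2.285] [ 0.449 -0.321  0.159] [ 0.098  0.024  0.995 -0.021]
[[-0.98   0.053  0.194]
 [ 0.044  0.998 -0.046]
 [-0.196 -0.036 -0.98 ]]
rotvec to desired [0.037 0.022 0.029]
[0.576 0.067 0.047] 0.94
[ 0.602 -0.26   0.044] 0.81
[ 0.424 -0.333  0.047] 0.78
[0.574 0.139 0.057] 0.75
[0.628 0.017 0.038] 0.7
[ 0.508 -0.257  0.042] 0.64
```

View pics/t9.png

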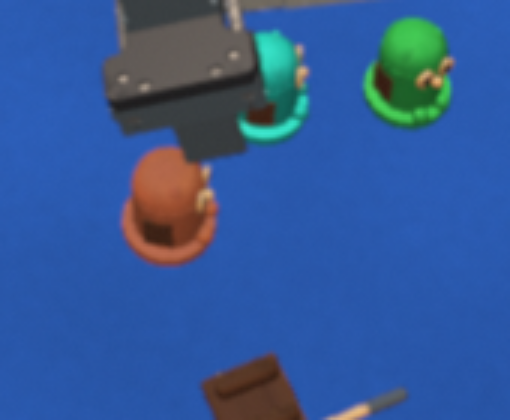

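```bash
python3 -m crank '[[[-20,0,0,0.037,0.022,0.029,0],[-20,0,0,0.037,0.022,0.029,0],[-20,0,-50,0.037,0.022,0.029,0],[-20,0,-100,0.037,0.022,0.029,0],[-20,0,-136,0.037,0.022,0.029,0]]]' 20
python3 -m crank '[[[0,0,0,0,0,0,0],[0,0,0,0,0,0,0]]]'
```

```text
time_s: 47.62
eef_pos: [0.4251, -0.3192, 0.0178]
tcp_rot: [0.083, 0.013, 0.996, 0.002]
contact_force: [0.3, 0.2, 0.4]
opening: 0.0913
finger_force: 0.0
time_s: 47.88
eef_pos: [0.427, -0.3209, 0.0214]
tcp_rot: [0.085, 0.013, 0.996, 0.0]
contact_force: [-0.5, -0.8, 1.1]
opening: 0.0915
finger_force: 0.0
```

```bash
python3 -m crank '[[[0,0,0,0,0,0,1],[0,0,0,0,0,0,1],[0,0,0,0,0,0,1],[0,0,0,0,0,0,1],[0,0,0,0,0,0,1]]]' 20
python3 -m crank '[[[0,0,50,0,0,0,1],[0,0,100,0,0,0,1],[0,0,140,0,0,0,1],[20,40,140,0,0,0,1],[40,85,140,0,0,0,1]]]'
python3 -m crank '[[[25,50,0,0,0,0,1],[50,100,0,0,0,0,1],[75,155,0,0,0,0,1],[95,200,0,0,0,0,1],[116,238,0,0,0,0,1]]]'
python3 -m crank '[[[0,0,0,0,0,0,1],[0,0,-40,0,0,0,1],[0,0,-80,0,0,0,1],[0,0,-110,0,0,0,1],[0,0,-110,0,0,0,1]]]'
python3 -m crank '[[[0,0,0,0,0,0,1],[0,0,0,0,0,0,1]]]'
```

```text
time_s: 48.5
eef_pos: [0.4263, -0.3202, 0.0208]
tcp_rot: [0.084, 0.013, 0.996, 0.001]
contact_force: [-0.6, 1.5, 1.6]
opening: 0.0478
finger_force: 20.0
time_s: 49.12
eef_pos: [0.4666, -0.235, 0.161]
tcp_rot: [0.085, 0.014, 0.996, 0.0]
contact_force: [1.0, 0.6, -1.6]
opening: 0.048
finger_force: 20.0
time_s: 49.75
eef_pos: [0.5823, 0.0046, 0.1601]
tcp_rot: [0.084, 0.012, 0.996, 0.001]
contact_force: [0.6, -0.8, -0.6]
opening: 0.0478
finger_force: 20.0
time_s: 50.38
eef_pos: [0.5795, 0.0017, 0.0481]
tcp_rot: [0.081, 0.013, 0.997, 0.001]
contact_force: [-0.3, -0.6, -0.4]
opening: 0.0478
finger_force: 20.0
time_s: 50.62
eef_pos: [0.5835, 0.0023, 0.0524]
tcp_rot: [0.086, 0.013, 0.996, 0.001]
contact_force: [-0.2, 0.3, -1.9]
opening: 0.0478
finger_force: 20.0
```

```bash
python3 -m crank '[[[0,-1,-13,0,0,0,1],[0,-1,-24,0,0,0,1],[0,-1,-27,0,0,0,1],[0,-1,-27,0,0,0,1],[0,-1,-27,0,0,0,1]]]' 20
python3 -m crank '[[[0,0,0,0,0,0,1],[0,0,0,0,0,0,0.38],[0,0,0,0,0,0,0.38],[0,0,0,0,0,0,0.38],[0,0,0,0,0,0,0.38]]]'
python3 -m crank '[[[0,0,45,0,0,0,0.38],[0,0,90,0,0,0,0.38],[0,0,140,0,0,0,0.38],[20,0,190,0,0,0,0.15],[60,0,200,0,0,0,0.15]]]'
python3 -m crank '[[[0,-60,20,0,0,0,0.15],[0,-120,20,0,0,0,0.15],[0,-180,20,0,0,0,0.15],[0,-240,20,0,0,0,0.15],[0,-240,20,0,0,0,0.15]]]'
python3 - <<'E'
from h import *
np.set_printoptions(precision=3,suppress=True)
o=telemetry.observe();print(o['eef_pos'])
from scipy.spatial.transform import Rotation as R
q=o['tcp_rot'];M=R.from_quat([q[1],q[2],q[3],q[0]]).as_matrix()
p=[.561,.024,-.023];c,s=np.cos(p[2]),np.sin(p[2]);G=np.array([[c,-s,0],[s,c,0],[0,0,1]])
print('rotvec to upright',(R.from_matrix(G@np.diag([-1,1,-1.]))*R.from_matrix(M).inv()).as_rotvec())
t=grab('top');sd=grab('side')
a=cv2.resize(t[165:300,225:390,::-1],(400,327),interpolation=cv2.INTER_CUBIC)
b=cv2.resize(sd[130:340,270:460,::-1],(400,442),interpolation=cv2.INTER_CUBIC)
o=np.zeros((442,800,3),np.uint8);o[:327,:400]=a;o[:,400:]=b;cv2.imwrite('pics/t10.png',o)
for k in('top','side'):
  for r in spotter.find_in(k,'lid_handle'): print(k,np.array(r['centre']),round(r['score'],2),proj(k,r['centre'])[0])
  for r in spotter.find_in(k,'owl0'): print(k,np.array(r['centre']),round(r['score'],2))
E
```

```text
time_s: 51.25
eef_pos: [0.5819, 0.0015, 0.0246]
tcp_rot: [0.084, 0.013, 0.996, 0.001]
contact_force: [-4.9, -0.5, 10.9]
opening: 0.0478
finger_force: 20.0
time_s: 51.88
eef_pos: [0.5823, 0.0016, 0.0234]
tcp_rot: [0.084, 0.013, 0.996, 0.001]
contact_force: [0.0, -1.2, -0.1]
opening: 0.0566
finger_force: 0.0
time_s: 52.5
eef_pos: [0.6442, 0.0016, 0.2291]
tcp_rot: [0.089, 0.013, 0.996, 0.001]
contact_force: [0.8, -0.5, -0.3]
opening: 0.0737
finger_force: 0.0
time_s: 53.12
eef_pos: [0.6418, -0.2428, 0.2427]
tcp_rot: [0.084, 0.015, 0.996, 0.0]
contact_force: [-0.4, 1.1, -0.8]
opening: 0.0776
finger_force: 0.0
[ 0.642 -0.243  0.243]
rotvec to upright [0.002 0.168 0.008]
top [ 0.709 -0.007  0.177] 0.92 [321.501 171.14 ]
top [0.572 0.081 0.068] 0.91
top [0.577 0.157 0.064] 0.82
top [0.575 0.002 0.063] 0.79
top [0.405 0.423 0.062] 0.77
top [0.292 0.26  0.059] 0.72
top [0.629 0.038 0.064] 0.71
top [0.623 0.015 0.048] 0.67
top [ 0.605 -0.257  0.011] 0.4
side [ 0.649 -0.083  0.169] 0.9 [393.391 240.076]
side [0.625 0.015 0.041] 0.94
side [ 0.6   -0.259  0.045] 0.89
side [0.402 0.416 0.037] 0.89
side [ 0.503 -0.254  0.043] 0.77
side [0.575 0.151 0.058] 0.62
side [0.294 0.25  0.037] 0.59
side [ 0.579 -0.014  0.046] 0.58
side [0.575 0.068 0.057] 0.57
```

View pics/t10.png

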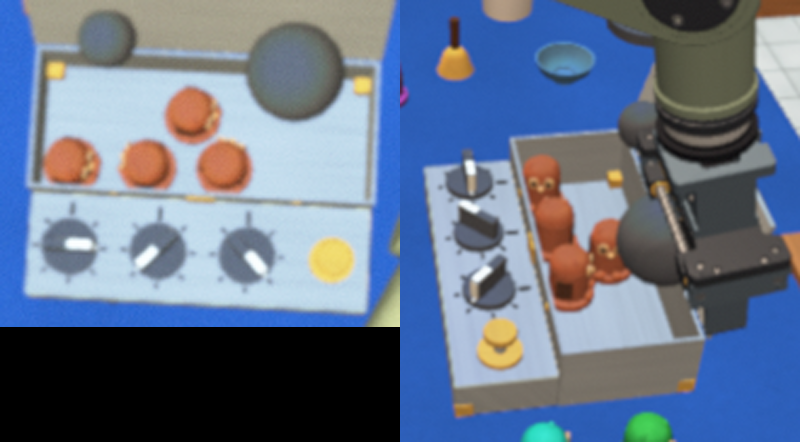

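All four owls stand upright and clear of the balls. Crop pixels are (72,162), (147,162), (224,165) and (193,113); the dials still read 2, 5, 3. Going back to the handle to shut the lid.

```bash
python3 -m crank '[[[0,0,47,0,0.168,0.008,0.15],[20,60,47,0,0.168,0.008,0.15],[50,120,47,0,0.168,0.008,0.15],[80,180,47,0,0.168,0.008,0.15],[100,230,47,0,0.168,0.008,0.15]]]' 30
python3 -m crank '[[[18,33,0,0,0,0,0.15],[18,33,0,0,0,0,0.15],[18,33,0,0,0,0,0.15]]]'
```

```text
time_s: 54.05
eef_pos: [0.7424, -0.0064, 0.2909]
tcp_rot: [0.001, 0.008, 1.0, -0.0]
contact_force: [0.7, -0.2, 0.4]
opening: 0.0772
finger_force: 0.0
time_s: 54.42
eef_pos: [0.7594, 0.0236, 0.2907]
tcp_rot: [0.0, 0.008, 1.0, -0.0]
contact_force: [0.1, 0.5, -0.6]
opening: 0.0773
finger_force: 0.0
```

```bash
python3 -m crank '[[[0,-4,-30,0,0,0,0.15],[0,-4,-60,0,0,0,0.15],[0,-4,-85,0,0,0,0.15],[0,-4,-102,0,0,0,0.15],[0,-4,-102,0,0,0,0.15]]]' 30
python3 -m crank '[[[0,0,0,0,0,0,1],[0,0,0,0,0,0,1],[0,0,0,0,0,0,1],[0,0,0,0,0,0,1],[0,0,0,0,0,0,1]]]'
```

```text
time_s: 55.05
eef_pos: [0.7589, 0.0183, 0.1877]
tcp_rot: [-0.001, 0.009, 1.0, -0.0]
contact_force: [-0.4, -0.1, 0.8]
opening: 0.0777
finger_force: 0.0
time_s: 55.68
eef_pos: [0.7599, 0.0194, 0.189]
tcp_rot: [0.001, 0.009, 1.0, 0.0]
contact_force: [0.2, 1.1, 1.2]
opening: 0.0398
finger_force: 30.0
```

```bash
python3 -m crank '[[[-5,0,3,0,0,0,1],[-18,0,8,0,0,0,1],[-31,1,13,0,0,0,1],[-44,1,16,0,0,0,1],[-58,1,18,0,0,0,1]]]' 30
python3 -m crank '[[[-14,0,0,0,0,0,1],[-28,1,-1,0,0,0,1],[-41,1,-3,0,0,0,1],[-55,1,-7,0,0,0,1],[-81,2,-18,0,0,0,1]]]'
```

```text
time_s: 56.3
eef_pos: [0.7006, 0.0208, 0.2065]
tcp_rot: [0.0, 0.009, 1.0, 0.001]
contact_force: [3.3, 2.5, -4.7]
opening: 0.0396
finger_force: 30.0
time_s: 56.92
eef_pos: [0.6215, 0.0227, 0.1895]
tcp_rot: [0.003, 0.009, 1.0, 0.0]
contact_force: [7.7, 1.5, -9.5]
opening: 0.0397
finger_force: 30.0
```

```bash
python3 -m crank '[[[0,0,0,0,0,0,1],[-11,0,-8,0,0,0,1],[-16,0,-12,0,0,0,1],[-22,0,-17,0,0,0,1],[-22,0,-17,0,0,0,1]]]' 30
python3 -m crank '[[[-5,0,-4,0,0,0,1],[-10,0,-9,0,0,0,1],[-15,0,-14,0,0,0,1],[-19,0,-20,0,0,0,1],[-19,0,-20,0,0,0,1]]]'
```

```text
time_s: 57.55
eef_pos: [0.5977, 0.0233, 0.1729]
tcp_rot: [-0.0, 0.009, 1.0, 0.001]
contact_force: [-3.6, 5.1, 4.6]
opening: 0.0395
finger_force: 30.0
time_s: 58.18
eef_pos: [0.5785, 0.0237, 0.1523]
tcp_rot: [-0.001, 0.009, 1.0, 0.001]
contact_force: [-3.2, 6.2, 1.9]
opening: 0.0402
finger_force: 30.0
```

```bash
python3 -m crank '[[[-4,0,-6,0,0,0,1],[-8,0,-12,0,0,0,1],[-11,0,-18,0,0,0,1],[-14,0,-24,0,0,0,1],[-14,0,-24,0,0,0,1]]]' 30
python3 -m crank '[[[-3,0,-5,0,0,0,1],[-6,0,-11,0,0,0,1],[-8,0,-18,0,0,0,1],[-9,0,-23,0,0,0,1],[-9,0,-23,0,0,0,1]]]'
```

```text
time_s: 58.8
eef_pos: [0.5639, 0.0241, 0.1278]
tcp_rot: [-0.002, 0.009, 1.0, 0.002]
contact_force: [-4.4, 7.8, 0.2]
opening: 0.0396
finger_force: 30.0
time_s: 59.42
eef_pos: [0.5553, 0.0243, 0.1047]
tcp_rot: [-0.002, 0.009, 1.0, 0.002]
contact_force: [-2.3, 7.9, -0.3]
opening: 0.0394
finger_force: 30.0
```

```bash
python3 -m crank '[[[0,0,-2,0,0,0,1],[0,0,-4,0,0,0,1],[0,0,-5,0,0,0,1],[0,0,-5,0,0,0,1]]]' 30
```

```text
time_s: 59.92
eef_pos: [0.5544, 0.0243, 0.101]
tcp_rot: [-0.002, 0.009, 1.0, 0.002]
contact_force: [-7.3, 8.8, 9.1]
opening: 0.0401
finger_force: 30.0
```

```bash
python3 -m crank '[[[0,0,5,0,0,0,0.15],[0,0,5,0,0,0,0.15],[0,0,5,0,0,0,0.15],[0,0,50,0,0,0,0.15],[0,0,70,0,0,0,0.3]]]' 20
python3 -m crank '[[[-20,40,0,0,0,-0.17,0.5],[-40,80,0,0,0,-0.34,0.5],[-60,120,0,0,0,-0.51,0.5],[-68,137,0,0,0,-0.68,0.5],[-68,137,0,0,0,-0.85,0.5]]]'
python3 -m crank '[[[0,0,0,0,0,-0.17,0.5],[0,0,0,0,0,-0.34,0.5],[0,0,0,0,0,-0.51,0.5],[0,0,0,0,0,-0.68,0.5],[0,0,0,0,0,-0.726,0.5]]]'
python3 -m crank '[[[0,0,0,0,0,0,0.5],[0,0,0,0,0,0,0.5]]]'
python3 - <<'E'
from h import *
np.set_printoptions(precision=3,suppress=True)
p=[.561,.024,-.023];c,s=np.cos(p[2]),np.sin(p[2])
t=grab('side')
for n in('lid_handle','owl0'):
  for r in spotter.find_in('side',n):
    P=np.array(r['centre']);d=P[:2]-p[:2];print(n,P,round(r['score'],2),'case',c*d[0]+s*d[1],-s*d[0]+c*d[1])
E
```

```text
time_s: 60.55
eef_pos: [0.5577, 0.0218, 0.1716]
tcp_rot: [0.002, 0.009, 1.0, -0.0]
contact_force: [1.1, 1.7, -0.8]
opening: 0.0701
finger_force: 0.0
time_s: 61.18
eef_pos: [0.488, 0.1601, 0.1696]
tcp_rot: [0.0, 0.422, 0.907, -0.001]
contact_force: [0.1, 0.1, 0.1]
opening: 0.0455
finger_force: 0.0
time_s: 61.8
eef_pos: [0.4888, 0.1588, 0.1695]
tcp_rot: [0.0, 0.716, 0.698, -0.001]
contact_force: [0.3, 0.6, -0.4]
opening: 0.0455
finger_force: 0.0
time_s: 62.05
eef_pos: [0.4888, 0.159, 0.1696]
tcp_rot: [0.0, 0.715, 0.699, -0.001]
contact_force: [0.7, 0.5, -0.7]
opening: 0.0454
finger_force: 0.0
owl0 [0.293 0.249 0.038] 0.89 case -0.2726968672780741 0.21848631210381234
owl0 [0.401 0.413 0.039] 0.74 case -0.16940836040954532 0.3854058865966497
```

```bash
python3 -m crank '[[[-1,2,-50,0,0,0,0.5],[-1,2,-90,0,0,0,0.5],[-1,2,-103,0,0,0,0.5],[-1,2,-103,0,0,0,0.5]]]' 20
python3 -m crank '[[[0,0,0,0,0,0,1],[0,0,0,0,0,0,1],[0,0,0,0,0,0,1],[0,0,0,0,0,0,1]]]'
python3 -m crank '[[[0,0,0,0,0,0.16,1],[0,0,0,0,0,0.32,1],[0,0,0,0,0,0.48,1],[0,0,0,0,0,0.64,1],[0,0,0,0,0,0.8,1]]]'
python3 -m crank '[[[0,0,0,0,0,0.16,1],[0,0,0,0,0,0.32,1],[0,0,0,0,0,0.48,1],[0,0,0,0,0,0.64,1],[0,0,0,0,0,0.771,1]]]'
python3 -m crank '[[[0,0,0,0,0,0,1],[0,0,0,0,0,0,1],[0,0,0,0,0,0,0.5],[0,0,0,0,0,0,0.5],[0,0,0,0,0,0,0.5]]]'
python3 -m crank '[[[0,0,50,0,0,0,0.5],[0,0,110,0,0,0,0.5],[-60,60,140,0,0,0,0.5],[-110,110,140,0,0,0,0.5],[-130,160,140,0,0,0,0.5]]]'
python3 -m crank '[[[0,50,0,0,0,0,0.5],[0,90,0,0,0,0,0.5],[0,90,0,0,0,0,0.5]]]'
```

```text
time_s: 62.7
eef_pos: [0.4879, 0.1612, 0.0666]
tcp_rot: [0.0, 0.715, 0.699, -0.001]
contact_force: [0.1, 0.1, 0.1]
opening: 0.0454
finger_force: 0.0
time_s: 63.2
eef_pos: [0.4875, 0.1613, 0.0673]
tcp_rot: [0.0, 0.715, 0.699, -0.0]
contact_force: [-2.3, -0.2, 2.9]
opening: 0.0119
finger_force: 20.0
time_s: 63.82
eef_pos: [0.4873, 0.1612, 0.0673]
tcp_rot: [0.0, 0.384, 0.923, -0.0]
contact_force: [-2.4, -0.0, 5.0]
opening: 0.0119
finger_force: 20.0
time_s: 64.45
eef_pos: [0.4872, 0.161, 0.0672]
tcp_rot: [-0.0, 0.009, 1.0, -0.0]
contact_force: [-2.5, -1.4, 5.1]
opening: 0.012
finger_force: 20.0
time_s: 65.08
eef_pos: [0.4879, 0.1612, 0.0666]
tcp_rot: [0.0, 0.011, 1.0, -0.0]
contact_force: [0.5, -0.7, 0.4]
opening: 0.0394
finger_force: 0.0
time_s: 65.7
eef_pos: [0.3689, 0.3013, 0.2066]
tcp_rot: [0.001, 0.012, 1.0, 0.0]
contact_force: [0.3, 1.6, 0.9]
opening: 0.0453
finger_force: 0.0
time_s: 66.08
eef_pos: [0.3699, 0.3928, 0.2052]
tcp_rot: [0.0, 0.01, 1.0, 0.0]
contact_force: [-0.9, -0.5, -0.0]
opening: 0.0457
finger_force: 0.0
```

Run:
```python
from h import *
np.set_printoptions(precision=3,suppress=True)
t=grab('top');o=cv2.imread('pics/top0.png')[:,:,::-1]
d=np.abs(t.astype(int)-o).sum(2)[184:250,236:384];print('lid diff mean/max',d.mean(),np.percentile(d,99))
p=[.561,.024,-.023];c,s=np.cos(p[2]),np.sin(p[2]);w=lambda x,y:np.array([p[0]+c*x-s*y,p[1]+s*x+c*y])
for n,y in(('L',.135),('M',.042),('R',-.051)):
    u=proj('top',[*w(-.077,y),.088])[0]; g=t.min(2).astype(int); yy,xx=np.mgrid[:480,:640]
    m=(np.hypot(xx-u[0],yy-u[1])<10.5)&(g>225)
    P=unproj('top',[(xx[m].mean(),yy[m].mean())],.088)[0][:2]-w(-.077,y)
    print(n,m.sum(),(-(np.arctan2(P[1],P[0])-p[2]))%(2*np.pi),np.linalg.norm(P))
for k in('lid_handle','plunger_top','owl0'):
  for r in spotter.find_in('top',k): print(k,np.array(r['centre']),round(r['score'],2))
```

```text
lid diff mean/max 3.917997542997543 13.0
L 28 6.279991208193706 0.014349522866937827
M 26 3.957156702528193 0.013314276489226132
R 29 2.308457616103861 0.013122332865633395
lid_handle [0.612 0.02  0.093] 0.73
lid_handle [ 0.481 -0.022  0.063] 0.48
lid_handle [ 0.668 -0.405  0.044] 0.23
plunger_top [ 0.477 -0.111  0.085] 0.56
owl0 [ 0.602 -0.238  0.058] 0.92
owl0 [0.292 0.259 0.061] 0.72
owl0 [ 0.5   -0.236  0.063] 0.71
owl0 [0.425 0.423 0.035] 0.48
```

The lid picture matches the shut one, the dials read 0, 5 and 3, and the plunger is up.

```bash
python3 -c "
from workcell import job; print(job.finish_job())"
```

```text
the job is handed in; nothing more can be done
None
```

I handed the job in at about 66 s: four owls stood upright in the case before the lid went down, the lid is shut, and the dials read 0, 5 and 3 with the plunger up in the last camera check; no verdict came back.

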